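# Load a fuel cell stack into the push-to-open test bay

### The job

Push the closed door of the test bay inwards near its free edge until its spring catch lets go and it pops ajar, then swing it wide open. After that move the fuel cell stack in through the doorway and push it under the bridge until it lies flat and square with its end against both rear stops and its side against the side stop. Leave the door wide open and do not disturb the bottle, jar, beaker or wrench.

Things in the scene. Friction and masses are not known exactly. Their poses are not given: they have to be found in the camera images.
- bay: Fixed test bay. Origin on the table under the doorway's centre; +x points into the bay, -y to the door's hinge, +y to its free edge. Aluminium base plate 12 mm thick, x -420 to 170, y -125 to 122 mm: the bay's floor; the stack starts on it, before the door. Dark walls, top z 75 mm; jambs x 1 to 30 mm at y 70 to 108 and -110 to -70; inside y -70 to 70 mm, open on top for x 0 to 100 mm.
- bridge (a point): Aluminium bridge over the rear of the bay, joining its walls: x = 100 to 157 mm in the bay's frame, underside z = 62 mm, top 75 mm with 3 mm bolt heads. This point is the middle of its underside's front edge (x 100, y 0, z 62 mm); axes as the bay's.
- rear_stops (a point): Point half-way between the two round steel rear stops (18 mm diameter, axes along x, centres at y = -45 and -9 mm, z = 34 mm in the bay's frame), on their faces, x = 135 mm; axes as the bay's.
- side_stop (a point): Centre of the face of the one round steel side stop (18 mm diameter) on the hinge-side wall: x = 75, y = -58, z = 34 mm in the bay's frame; the face looks to the bay's +y. Axes as the bay's.
- seat (a point): Where the middle of the stack (point cell_mid) lies when it is seated against all three stops: x = 75, y = -27, z = 32 mm in the bay's frame; axes as the bay's.
- door (a joint): Door angle (rad): 0 shut, negative pressed in (stop -0.035 = 6 mm at the pad), positive swung out (stop 1.95). The hidden catch lets go at about -0.025 (3 to 5 N at the pad; press to the stop). When the pusher backs off, a spring plunger pushes the door to about 0.4, where it stays. Then it swings freely (under 1 N) and stays where left; the catch does not hold it again. Wide open: 1.5 or more.
- door_hinge (a point): Point on the vertical hinge axis, at x = -12, y = -105, z = 46 mm in the bay's frame; axes as the bay's.
- door_pad (a point): Centre of the thin black push pad (30 x 40 mm) on the door's outer face, 165 mm from the hinge axis, z 46 mm; moves with the door. Own +y from hinge to free edge, -x out of the outer face. Grey panel 12 mm thick (hinge axis in its mid-plane), 4 to 199 mm from the axis, z 16 to 76 mm. A catch pin stands 22 mm out of its inner face, 185 mm from the axis, z 20 to 32 mm.
- cell_mid (a point): Middle of the loose fuel cell stack, half-way up (20 mm above the base plate). A block 120 mm long (own x), 62 wide (own y), 40 high, 0.4 to 0.7 kg, steel end plates, black plates between. Two brass fittings (13 mm diameter, 12 mm high) stand on its top 52 mm from the middle, at the end away from the bay; own +x points roughly into the bay.
- bottle: Bystander: amber bottle, 64 mm diameter, 150 mm high; origin at its foot.
- jar: Bystander: white jar with black cap, 72 mm diameter, 90 mm high; origin at its foot.
- beaker: Bystander: clear beaker, 72 mm diameter, 90 mm high; origin at its foot.
- wrench: Bystander: steel wrench lying flat, 170 mm long along its own x; origin at its underside.

How it is judged:
By the outcome, as a careful person would: the job done as asked, in the order asked, and still so for the second after the job is handed in, with the robot touching nothing.
It also fails if it takes over 72 s, if anything falls off the work surface, if the arm or the gripper's body presses on something with over 40 N, if the wrist force passes 120 N, or if a joint passes its speed limit or range.

### The arm

A 7-joint arm with a two-finger parallel gripper is mounted at the origin on the work surface. World frame = base frame: x ahead of the robot, y to its left, z up, the work surface at z = 0. Lengths are in m, angles in degrees, forces in N, time in s.
With the tool pointing down it reaches from about 0.425 to 0.875 m from the base axis. Payload 9.9 kg.
Tool frame: the origin (TCP) lies at the very end of the fingers, on their centre line; the grasp point (between the pads) lies 19 mm behind it; x points along the fingers, z is the direction in which the jaws open and shut, and the axes are right-handed (so a half turn about x gives the same grasp; the last joint's range is limited). The gripper opens to 85 mm and grips with 20 to 120 N. Pads are 22 mm wide; open, the fingers measure 114 mm over their backs; the gripper's body (76 mm by 85 mm) begins 54 mm behind the grasp point. The pads swing forward as they close: fully open they stand 13 mm farther back than shut.
Start: joints at [-80.145, 32.985, 1.427, 82.34, -0.859, 64.687, -3.237], TCP at [0.171, 0.653, 0.231] pointing down, gripper open.
Joint ranges: [-157.87, 157.87], [-19.46, 123.44], [-87.15, 90], [11.01, 140.99], [-62.26, 242.26], [9.8, 113.94], [-161.44, 161.44]. Speed limits (degrees/s): [127.2, 127.2, 172.46, 172.46, 180, 180, 180].

### API

Orientations are given as a 3x3 rotation matrix whose columns are the frame's x, y, z axes.
In Python, from cell import arm, get_image, camera_model gives the robot as it stands.
- The arm moves only by the tool move_arm, never from a script. Its argument "rows" is a list of rows, each an object of numbers: "dx", "dy", "dz": the shift along the world's x, y, z in mm; "ax", "ay", "az": the turn, a rotation vector about the world's x, y, z in degrees; "grip": the opening, from 0 (shut) to 1 (fully open). A call has 1 to 5 rows; each row shifts and turns the commanded pose from where the row before left it; what a row does not reach is not made up. A row lasts 1/10 s, in which the tool goes at most 50 mm and 8.59 degrees, less where a joint would pass 70% of its speed; a pose out of reach is approached as far as the arm can. A call is refused whole if a number of a shift passes 50 or a number of a turn 8.59, either way. A call with a gripper value outside its range is refused whole. The fingers move at their own pace and stop on an object; "squeeze" is the grip in N (left out, the last holds). Time passes only in rows, so rows that do not move let the fingers close. It gives the time, the measured TCP pose, the force and the opening at its end, in the units of the state.
- arm.get_obs(): the state, without advancing time (a new reading comes with each control period).
- get_image(name): name is "scene" or "top" or "wrist"; returns the picture (480x640x3 uint8, red, green, blue); there is no depth.
- camera_model(name): a dict with "camera_matrix" (3x3 intrinsics, pixels), "pose" (4x4, takes a point from camera to world coordinates); the wrist camera has in their place "mount" (4x4, takes a point from camera to tool coordinates, whose origin is the TCP and whose axes are the tool frame's). Camera axes: x right, y down, z forward; pixel columns grow to the right and rows downward; lengths in m; the calibration is good to about 2 mm. The wrist camera is an equidistant fisheye: a pixel r from the principal point sees the ray r / f radians off the axis. A picture is of the moment at which its call begins: read the wrist's pose just before it. camera_model takes no time and is no camera call.
- arm.sign_off(): hands the job in, once; it reports no verdict.
The state is a dict: "time_s": time; "joint_pos": joint angles; "joint_velocities": joint speeds; "joint_efforts": joint torques, N m; "eef_pos": TCP position; "eef_rot": TCP orientation; "force": force on the tool from outside, world axes, zero at the start; "moment": the same for the moment, N m; "finger_gap": finger opening in m.
Only numpy, scipy, OpenCV 4.12 (cv2) and the standard library are available. Lean on these libraries where they do the work, as an engineer would, in place of code of your own. Each camera call takes 0.05 s, during which the arm holds its last target.

## Working session

There is one attempt and no reset: what is moved stays moved. The work goes in short steps, Python scripts to look and compute and a tool call to move; the robot and the scene stay as the last step left them, time stands still between calls to the robot, and variables do not carry over. Pictures are saved under pics/ and viewed, and the job is handed in when it is done.

Besides the shell and the picture viewer there is one more tool, called after "Request:" by a JSON object that holds its "op" and its "data". move_arm: Moves the arm, as the interface text tells. Its arguments: {"type":"object","properties":{"rows":{"type":"array"},"squeeze":{"type":"number"}},"required":["rows"]}

```bash
mkdir -p pics; ls; python3 - <<'E'
from cell import arm,get_image,camera_model
import cv2
for n in ["scene","top","wrist"]:
    cv2.imwrite(f"pics/{n}0.png",get_image(n)[:,:,::-1])
    m=camera_model(n); print(n,{k:(v.tolist() if hasattr(v,'tolist') else v) for k,v in m.items()})
o=arm.get_obs()
print(o)
E
```

```text
pics
scene {'camera_matrix': [[484.2192488132738, 0.0, 312.66372899172546], [0.0, 484.2192488132738, 233.53411381942107], [0.0, 0.0, 1.0]], 'pose': [[0.499370947080097, 0.5388944881034297, -0.6783961880082093, 1.5135340697310284], [0.8663824964166019, -0.30774537099401406, 0.39328635437133275, -0.532345103343958], [0.003166562057492052, -0.7841463621821497, -0.6205678492809927, 0.8934574758222638], [0.0, 0.0, 0.0, 1.0]]}
top {'camera_matrix': [[450.1625039391231, 0.0, 321.9491023640498], [0.0, 450.1625039391231, 247.61510545575157], [0.0, 0.0, 1.0]], 'pose': [[-0.004658440146497958, -0.9954440763866907, 0.09523334354126999, 0.48753676000660384], [-0.9999891251921148, 0.004616307941457986, -0.0006627205284227772, -0.014003235156251416], [0.00022007478423718085, -0.09523539514087022, -0.9954547559178427, 1.3247805624651656], [0.0, 0.0, 0.0, 1.0]]}
wrist {'camera_matrix': [[371.64829954431775, 0.0, 317.3072257571052], [0.0, 371.64829954431775, 241.27624056699386], [0.0, 0.0, 1.0]], 'mount': [[0.0008032301638454182, -0.31508389824505045, 0.9490634814847764, -0.14225166409185358], [0.0007
[... 317 characters left out ...]
36437,  -3.23658141]), 'joint_velocities': array([-0.05708753, -0.18249218, -0.02149187, -0.14894401, -0.0854965 ,
       -0.02400999,  0.00651231]), 'joint_efforts': array([ 3.16161764e-03, -7.66264629e+01,  2.25268655e+00, -2.86186641e+01,
        1.54588069e-02,  9.77939868e-03, -5.05931382e-05]), 'eef_pos': array([0.17069129, 0.65271154, 0.23061797]), 'eef_rot': array([[-2.54190148e-04, -9.67473490e-01,  2.52972293e-01],
       [-1.26056167e-03,  2.52972410e-01,  9.67472672e-01],
       [-9.99999173e-01, -7.29651543e-05, -1.28386309e-03]]), 'force': array([-0.24628236,  1.50305244, -0.24537814]), 'moment': array([ 0.04609981, -0.01394255, -0.02582894]), 'finger_gap': 0.08536974099736598}
```

View pics/top0.png

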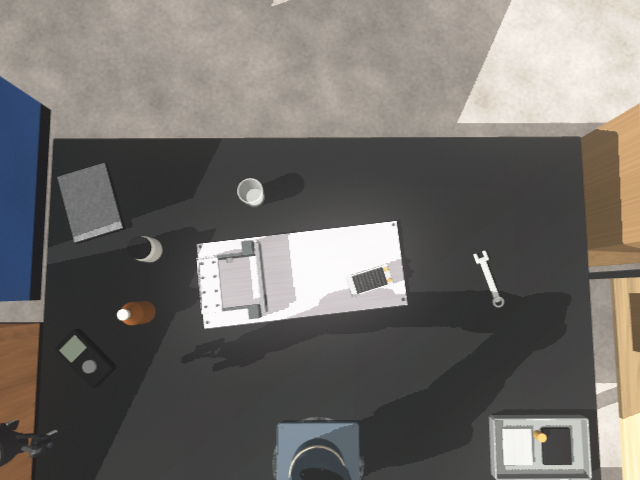

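View pics/scene0.png

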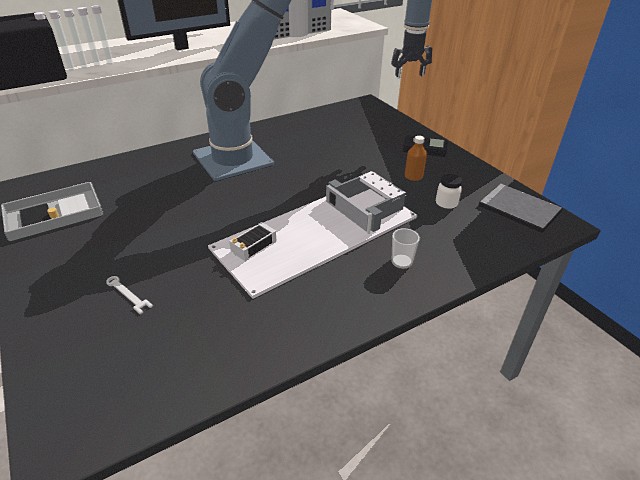

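View pics/wrist0.png

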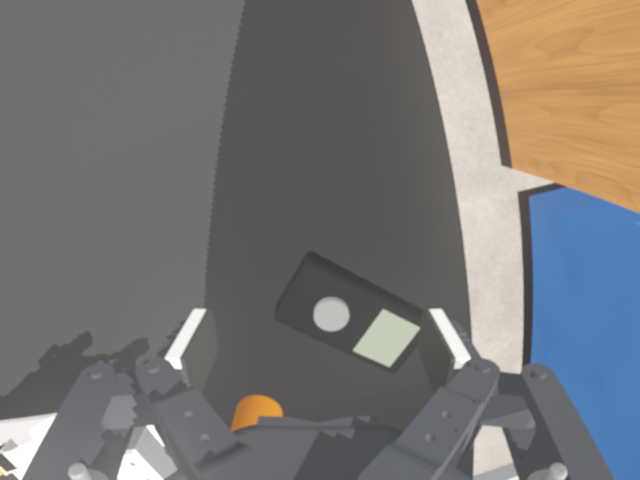

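The top view shows the plate with corners at about (197,243), (396,222), (407,305) and (205,328), the bridge on its left and the stack at (370,280). I'll enlarge it to get more accurate pixels.

```bash
python3 - <<'E'
import cv2
a=cv2.imread("pics/top0.png")
cv2.imwrite("pics/topL.png",cv2.resize(a[215:335,190:300],None,fx=5,fy=5,interpolation=cv2.INTER_CUBIC))
cv2.imwrite("pics/topR.png",cv2.resize(a[215:335,300:420],None,fx=5,fy=5,interpolation=cv2.INTER_CUBIC))
b=cv2.imread("pics/scene0.png")
cv2.imwrite("pics/sc_c.png",cv2.resize(b[160:300,200:425],None,fx=3.5,fy=3.5,interpolation=cv2.INTER_CUBIC))
E
```

```text
(no output)
```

View pics/topL.png

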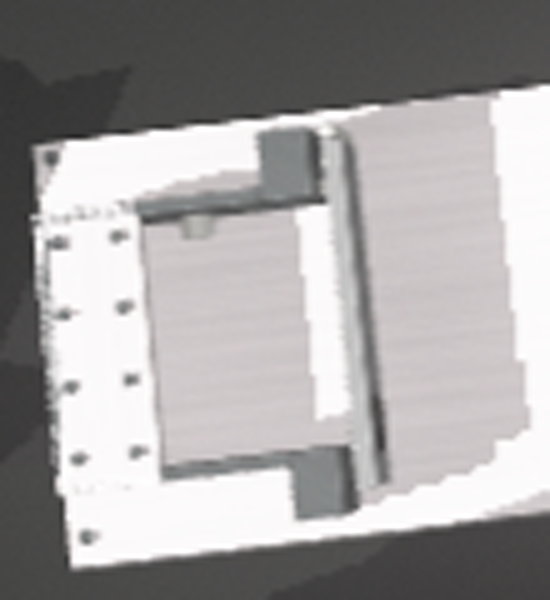

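View pics/topR.png

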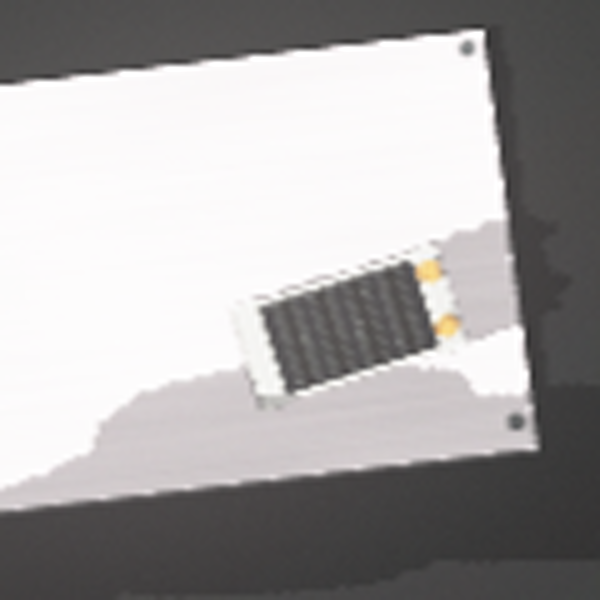

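View pics/sc_c.png

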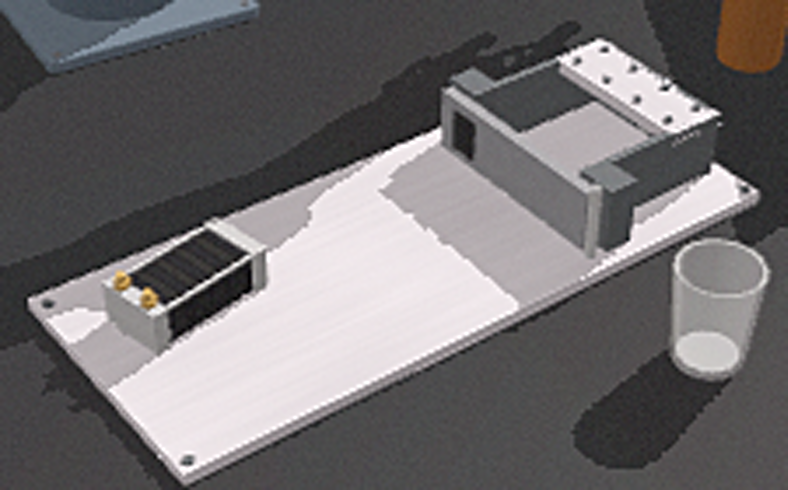

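```bash
cat > h.py <<'E'
import numpy as np,cv2
from scipy.optimize import least_squares
from cell import camera_model
M={n:camera_model(n) for n in("top","scene")}
def proj(n,P):
    P=np.atleast_2d(P);m=M[n];T=np.linalg.inv(np.array(m["pose"]));K=np.array(m["camera_matrix"])
    c=P@T[:3,:3].T+T[:3,3];u=c@K.T;return u[:,:2]/u[:,2:]
def toL(p,s=5,o=(190,215)):p=np.array(p,float);return (p+.5)/s-.5+np.array(o)
def fit(local,obs,x0):
    # local list of 3D mm pts (x,y,z table height), obs list of (cam,px)
    def tf(x,L):
        L=np.array(L)/1000;c,s=np.cos(x[2]),np.sin(x[2])
        return np.c_[x[0]+c*L[:,0]-s*L[:,1],x[1]+s*L[:,0]+c*L[:,1],L[:,2]]
    def r(x):
        P=tf(x,local);return np.concatenate([(proj(n,P[i])[0]-o) for i,(n,o) in enumerate(obs)])
    s=least_squares(r,x0,loss='soft_l1');return s.x,r(s.x).reshape(-1,2)
E
python3 - <<'E'
from h import *
R=lambda p:("top",toL(p,5,(300,215)));L=lambda p:("top",toL(p));S=lambda p:("scene",toL(p,3.5,(200,160)))
loc=[(170,-125,12),(170,122,12),(-420,-125,12),(-420,122,12),(-420,122,12),(-420,-125,12),(170,-125,12),
 (1,-110,75),(30,-110,75),(30,108,75),(1,108,75),(100,-70,75),(100,70,75)]
obs=[L((33,147)),L((72,568)),R((485,30)),R((538,449)),S((30,300)),S((185,478)),S((757,193)),
 L((310,127)),L((260,133)),L((298,518)),L((357,510)),L((136,203)),L((162,468))]
x,r=fit(loc,obs,[.5,.0,1.6]);print(x,np.degrees(x[2]));print(r.round(1))
# only top plate, only scene
for sel in ([0,1,2,3],[4,5,6]):
    y,_=fit([loc[i] for i in sel],[obs[i] for i in sel],x);print(y)
loc=[(60,31,52),(60,-31,52),(-60,-31,52),(-60,31,52),(-52,-19,64),(-52,19,64)][:4]
obs=[R((268,405)),R((237,302)),R((437,242)),R((465,345))]
loc2=loc+[(60,31,52),(60,-31,52),(-60,-31,52),(-60,31,52)]
obs2=obs+[S((214,221)),S((267,247)),S((167,321)),S((106,284))]
y,r=fit(loc2,obs2,[.4,-.1,1.7]);print(y,np.degrees(y[2]));print(r.round(1))
c,s=np.cos(x[2]),np.sin(x[2]);d=y[:2]-x[:2]
print("stack in bay",c*d[0]+s*d[1],-s*d[0]+c*d[1],np.degrees(y[2]-x[2]))
np.save("bay.npy",x)
for nm,p in dict(pad=(-18,60,46),hinge=(-12,-105,46),free=(-12,94,46),seat=(75,-27,32),door15=(-12-199*np.sin(1.5),-105+199*np.cos(1.5),46)).items():
    print(nm,x[0]+(c*p[0]-s*p[1])/1000,x[1]+(s*p[0]+c*p[1])/1000)
E
```

```text
[0.52212974 0.16931585 1.68333898] 96.44821876495594
[[ 0.5 -0.6]
 [ 0.5 -0.1]
 [-0.4 -0.5]
 [ 0.3 -0.4]
 [-1.2  0. ]
 [-0.8 -0.2]
 [ 0.6 -0.2]
 [-0.4 -0.7]
 [-0.7 -0.7]
 [-0.4  0.6]
 [-1.7  1. ]
 [ 0.5  2.4]
 [ 0.1 -0.2]]
[0.52112212 0.16999953 1.68213868]
[0.52214087 0.17048466 1.68653983]
[ 0.51968875 -0.14886764  1.87415632] 107.38124717419059
[[-0.4  0.4]
 [-1.  -0. ]
 [-0.7 -0.9]
 [ 0.6 -0.6]
 [ 0.3 -1.1]
 [ 0.1  0.5]
 [-3.7 -0.4]
 [-1.1  0.2]]
stack in bay -0.31589644831257985 0.038159214686156184 10.933028409234652
pad 0.4645308099450156 0.1446914081875158
hinge 0.627813148613145 0.16918381270537255
free 0.43007207084041665 0.14683507311496574
seat 0.5405360410219981 0.24687362214344105
door15 0.6361182538150969 -0.0296428083180319
```

Request:
{"op": "move_arm", "data": {"rows": [{"dx":23,"dy":-43,"az":-5.3,"grip":0},{"dx":23,"dy":-43,"az":-5.3},{"dx":23,"dy":-43,"az":-5.3},{"dx":23,"dy":-43,"az":-5.3},{"dx":23,"dy":-43,"az":-5.3}]}}

```text
invalid input
```

Request:
{"op": "move_arm", "data": {"rows": [{"dx":23,"dy":-43,"dz":0,"ax":0,"ay":0,"az":-5.3,"grip":0},{"dx":23,"dy":-43,"dz":0,"ax":0,"ay":0,"az":-5.3,"grip":0},{"dx":23,"dy":-43,"dz":0,"ax":0,"ay":0,"az":-5.3,"grip":0},{"dx":23,"dy":-43,"dz":0,"ax":0,"ay":0,"az":-5.3,"grip":0},{"dx":23,"dy":-43,"dz":0,"ax":0,"ay":0,"az":-5.3,"grip":0}]}}

```text
time_s: 0.65
eef_pos: [0.2864, 0.4361, 0.2312]
eef_rot: [[-0.0, -0.75, 0.661], [-0.0, 0.661, 0.75], [-1.0, 0.0, -0.0]]
force: [0.1, 0.7, 0.7]
finger_gap: 0.0121
```

Request:
{"op": "move_arm", "data": {"rows": [{"dx":23,"dy":-43,"dz":0,"ax":0,"ay":0,"az":-5.3,"grip":0},{"dx":23,"dy":-43,"dz":0,"ax":0,"ay":0,"az":-5.3,"grip":0},{"dx":23,"dy":-43,"dz":0,"ax":0,"ay":0,"az":-5.3,"grip":0},{"dx":23,"dy":-43,"dz":0,"ax":0,"ay":0,"az":-5.3,"grip":0},{"dx":23,"dy":-43,"dz":0,"ax":0,"ay":0,"az":-5.3,"grip":0}]}}

```text
time_s: 1.15
eef_pos: [0.4013, 0.2212, 0.2314]
eef_rot: [[0.0, -0.377, 0.926], [0.0, 0.926, 0.377], [-1.0, 0.0, 0.0]]
force: [0.8, 0.4, -0.1]
finger_gap: -0.0004
```

Request:
{"op": "move_arm", "data": {"rows": [{"dx":23,"dy":-43,"dz":0,"ax":0,"ay":0,"az":-5.3,"grip":0},{"dx":23,"dy":-43,"dz":0,"ax":0,"ay":0,"az":-5.3,"grip":0},{"dx":23,"dy":-46,"dz":-30,"ax":0,"ay":0,"az":-5.3,"grip":0},{"dx":0,"dy":0,"dz":-45,"ax":0,"ay":0,"az":0,"grip":0},{"dx":0,"dy":0,"dz":-45,"ax":0,"ay":0,"az":0,"grip":0}]}}

```text
time_s: 1.65
eef_pos: [0.4672, 0.097, 0.1154]
eef_rot: [[0.003, -0.109, 0.994], [0.0, 0.994, 0.109], [-1.0, -0.0, 0.003]]
force: [0.9, 2.2, -0.4]
finger_gap: 0.0002
```

Request:
{"op": "move_arm", "data": {"rows": [{"dx":0,"dy":0,"dz":-40,"ax":0,"ay":0,"az":0,"grip":0},{"dx":0,"dy":0,"dz":-30,"ax":0,"ay":0,"az":0,"grip":0},{"dx":0,"dy":0,"dz":0,"ax":0,"ay":0,"az":0,"grip":0}]}}

```text
time_s: 1.95
eef_pos: [0.4639, 0.0978, 0.0431]
eef_rot: [[-0.006, -0.112, 0.994], [-0.002, 0.994, 0.112], [-1.0, -0.001, -0.006]]
force: [-0.3, -0.3, 0.4]
finger_gap: 0.0002
```

```bash
cat >> h.py <<'E'
from cell import arm,get_image
def bay(p):
    x=np.load("bay.npy");c,s=np.cos(x[2]),np.sin(x[2]);d=np.array(p[:2])-x[:2]
    return np.array([c*d[0]+s*d[1],-s*d[0]+c*d[1]])*1000
def tow(p):
    x=np.load("bay.npy");c,s=np.cos(x[2]),np.sin(x[2])
    return np.array([x[0]+(c*p[0]-s*p[1])/1000,x[1]+(s*p[0]+c*p[1])/1000])
def st():
    o=arm.get_obs();R=o["eef_rot"]
    print("t",round(o["time_s"],2),"bay",bay(o["eef_pos"]).round(1),"w",o["eef_pos"].round(4),"jaw",np.degrees(np.arctan2(R[1,2],R[0,2])).round(1),"F",o["force"].round(1));return o
def snap(n,f,crop=None,k=1):
    a=get_image(n)[:,:,::-1]
    if crop:a=cv2.resize(a[crop[1]:crop[3],crop[0]:crop[2]],None,fx=k,fy=k,interpolation=cv2.INTER_CUBIC)
    cv2.imwrite("pics/"+f,a)
E
python3 - <<'E'
from h import *
st();snap("wrist","w1.png");snap("scene","s1.png",(200,140,425,300),3.5)
E
```

```text
t 1.95 bay [-64.5  65.9] w [0.4639 0.0978 0.0431] jaw 6.4 F [-0.3 -0.3  0.4]
```

View pics/w1.png

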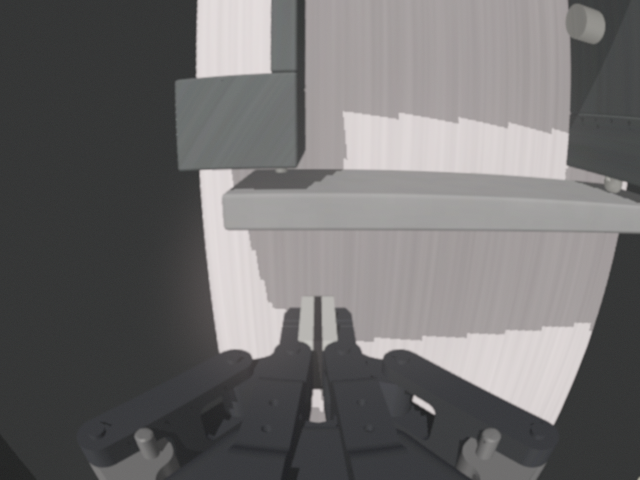

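View pics/s1.png

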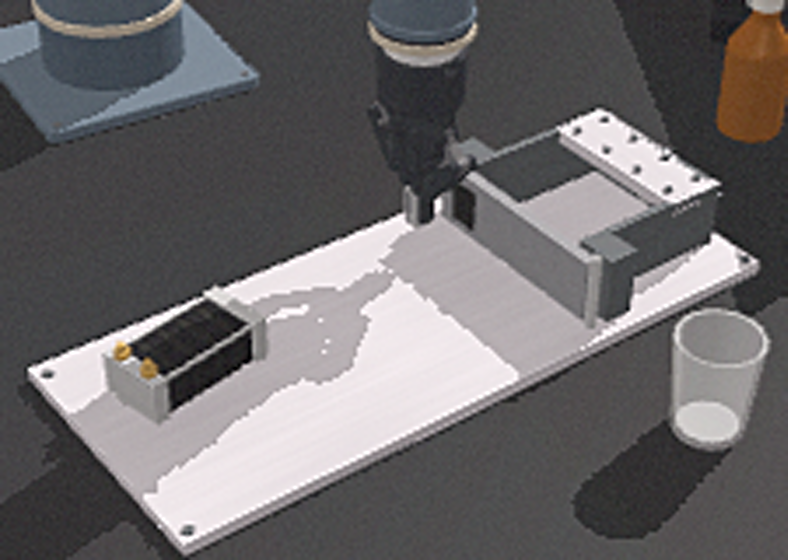

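Request:
{"op": "move_arm", "data": {"rows": [{"dx":3,"dy":15,"dz":0,"ax":0,"ay":0,"az":0,"grip":0},{"dx":0,"dy":12,"dz":0,"ax":0,"ay":0,"az":0,"grip":0},{"dx":0,"dy":3,"dz":0,"ax":0,"ay":0,"az":0,"grip":0},{"dx":0,"dy":0,"dz":0,"ax":0,"ay":0,"az":0,"grip":0}]}}

```text
time_s: 2.45
eef_pos: [0.4693, 0.1293, 0.047]
eef_rot: [[0.001, -0.114, 0.993], [0.001, 0.993, 0.114], [-1.0, 0.001, 0.001]]
force: [-0.0, -0.5, -0.0]
finger_gap: -0.0001
```

Request:
{"op": "move_arm", "data": {"rows": [{"dx":0,"dy":2,"dz":0,"ax":0,"ay":0,"az":0,"grip":0},{"dx":0,"dy":2,"dz":0,"ax":0,"ay":0,"az":0,"grip":0},{"dx":0,"dy":1,"dz":0,"ax":0,"ay":0,"az":0,"grip":0},{"dx":0,"dy":0,"dz":0,"ax":0,"ay":0,"az":0,"grip":0}]}}

```text
time_s: 2.85
eef_pos: [0.4691, 0.1333, 0.0461]
eef_rot: [[-0.0, -0.112, 0.994], [-0.0, 0.994, 0.112], [-1.0, -0.0, -0.0]]
force: [0.4, -0.4, -0.9]
finger_gap: -0.0
```

Request:
{"op": "move_arm", "data": {"rows": [{"dx":0,"dy":2,"dz":0,"ax":0,"ay":0,"az":0,"grip":0},{"dx":0,"dy":2,"dz":0,"ax":0,"ay":0,"az":0,"grip":0},{"dx":0,"dy":1,"dz":0,"ax":0,"ay":0,"az":0,"grip":0},{"dx":0,"dy":0,"dz":0,"ax":0,"ay":0,"az":0,"grip":0}]}}

```text
time_s: 3.25
eef_pos: [0.4688, 0.138, 0.046]
eef_rot: [[-0.001, -0.112, 0.994], [-0.001, 0.994, 0.112], [-1.0, -0.0, -0.001]]
force: [-1.7, -2.7, 0.9]
finger_gap: 0.0003
```

Request:
{"op": "move_arm", "data": {"rows": [{"dx":0,"dy":2,"dz":0,"ax":0,"ay":0,"az":0,"grip":0},{"dx":0,"dy":2,"dz":0,"ax":0,"ay":0,"az":0,"grip":0},{"dx":0,"dy":0,"dz":0,"ax":0,"ay":0,"az":0,"grip":0}]}}

```text
time_s: 3.55
eef_pos: [0.4686, 0.1414, 0.046]
eef_rot: [[-0.001, -0.111, 0.994], [-0.001, 0.994, 0.111], [-1.0, -0.001, -0.001]]
force: [-2.0, -6.9, 2.0]
finger_gap: -0.0
```

Request:
{"op": "move_arm", "data": {"rows": [{"dx":0,"dy":2,"dz":0,"ax":0,"ay":0,"az":0,"grip":0},{"dx":0,"dy":0,"dz":0,"ax":0,"ay":0,"az":0,"grip":0}]}}

```text
time_s: 3.75
eef_pos: [0.4686, 0.1415, 0.0459]
eef_rot: [[-0.001, -0.11, 0.994], [-0.003, 0.994, 0.11], [-1.0, -0.003, -0.001]]
force: [-1.5, -13.8, 3.1]
finger_gap: -0.0001
```

Request:
{"op": "move_arm", "data": {"rows": [{"dx":0,"dy":-8,"dz":0,"ax":0,"ay":0,"az":0,"grip":0},{"dx":2,"dy":-20,"dz":0,"ax":0,"ay":0,"az":0,"grip":0},{"dx":4,"dy":-35,"dz":0,"ax":0,"ay":0,"az":0,"grip":0},{"dx":4,"dy":-35,"dz":30,"ax":0,"ay":0,"az":0,"grip":0},{"dx":0,"dy":0,"dz":40,"ax":0,"ay":0,"az":0,"grip":0}]}}

```text
time_s: 4.25
eef_pos: [0.479, 0.0415, 0.1161]
eef_rot: [[-0.002, -0.106, 0.994], [-0.002, 0.994, 0.106], [-1.0, -0.002, -0.002]]
force: [0.7, 0.9, 1.1]
finger_gap: -0.0001
```

Request:
{"op": "move_arm", "data": {"rows": [{"dx":0,"dy":0,"dz":20,"ax":0,"ay":0,"az":0,"grip":0},{"dx":0,"dy":0,"dz":0,"ax":0,"ay":0,"az":0,"grip":0}]}}

```text
time_s: 4.45
eef_pos: [0.4813, 0.0469, 0.1388]
eef_rot: [[0.006, -0.112, 0.994], [0.002, 0.994, 0.112], [-1.0, 0.001, 0.006]]
force: [-1.0, -0.0, 0.5]
finger_gap: 0.0002
```

```bash
python3 - <<'E'
from h import *
st();snap("wrist","w2.png")
snap("top","t2.png",(190,215,300,335),5)
E
```

```text
t 4.45 bay [-117.1   54.3] w [0.4813 0.0469 0.1388] jaw 6.4 F [-1.  -0.   0.5]
```

View pics/w2.png

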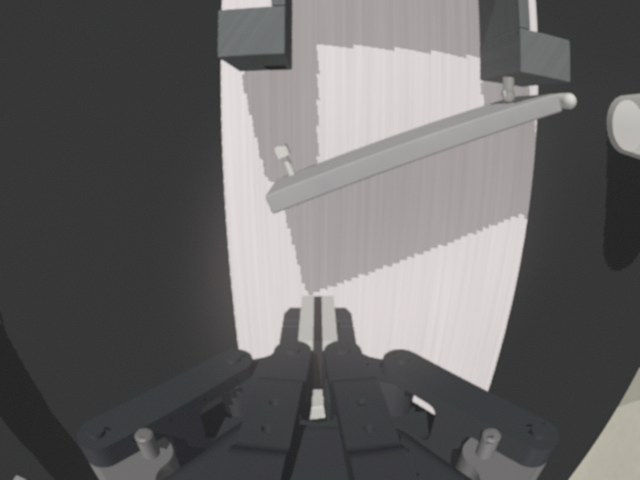

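View pics/t2.png

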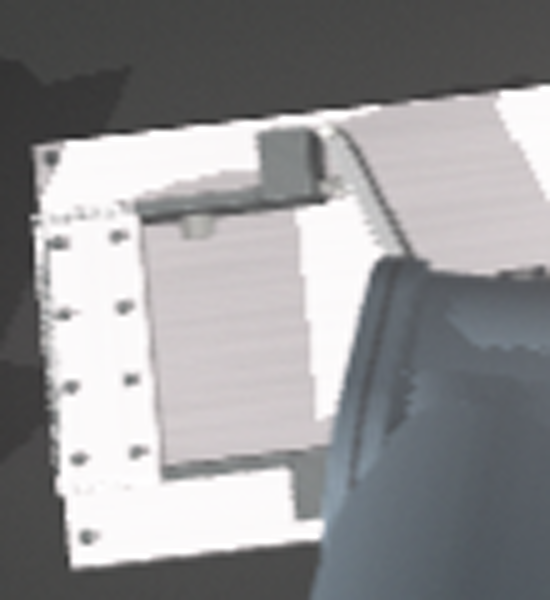

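The door has popped ajar: the panel runs from (270,195) to (570,100) in the wrist view. Next I hook it from inside.

Request:
{"op": "move_arm", "data": {"rows": [{"dx":4,"dy":44,"dz":0,"ax":0,"ay":0,"az":0,"grip":0},{"dx":5,"dy":45,"dz":0,"ax":0,"ay":0,"az":0,"grip":0},{"dx":0,"dy":0,"dz":0,"ax":0,"ay":0,"az":0,"grip":0},{"dx":0,"dy":0,"dz":0,"ax":0,"ay":0,"az":0,"grip":0}]}}

```text
time_s: 4.95
eef_pos: [0.4873, 0.1369, 0.1347]
eef_rot: [[-0.002, -0.116, 0.993], [-0.001, 0.993, 0.116], [-1.0, -0.0, -0.002]]
force: [-0.1, -0.3, 0.8]
finger_gap: 0.0004
```

```bash
python3 - <<'E'
from h import *
st();snap("wrist","w3.png")
E
```

```text
t 4.95 bay [-28.3  38.2] w [0.4873 0.1369 0.1347] jaw 6.7 F [-0.1 -0.3  0.8]
```

View pics/w3.png

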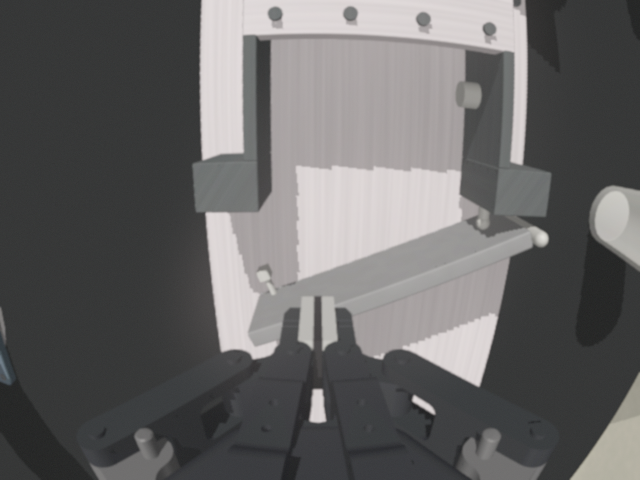

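```bash
cat >> h.py <<'E'
def wproj(P,o):
    m=camera_model("wrist");T=np.array(m["mount"]);K=np.array(m["camera_matrix"])
    R=o["eef_rot"];t=(np.atleast_2d(P)-o["eef_pos"])@R
    c=(t-T[:3,3])@T[:3,:3]
    th=np.arctan2(np.hypot(c[:,0],c[:,1]),c[:,2]);ph=np.arctan2(c[:,1],c[:,0])
    return np.c_[K[0,2]+K[0,0]*th*np.cos(ph),K[1,2]+K[1,1]*th*np.sin(ph)]
def wray(px,o,z):
    m=camera_model("wrist");T=np.array(m["mount"]);K=np.array(m["camera_matrix"])
    d=(np.array(px,float)-K[:2,2])/K[0,0];r=np.hypot(*d);v=np.r_[np.sin(r)*d/r,np.cos(r)]
    R=o["eef_rot"];v=R@T[:3,:3]@v;p=o["eef_pos"]+R@T[:3,3]
    q=p+v*(z-p[2])/v[2];return q
E
python3 - <<'E'
from h import *
o=st();p=o["eef_pos"]
for z in(.135,.076,.05):print(z,wproj([p[0],p[1],z],o).round())
B=lambda x,y,z:np.r_[tow((x,y)),z]
print("jamb corner",wproj([B(1,70,.075),B(1,-70,.075)],o).round())
for px in((262,290),(250,330),(540,228),(500,222)):print(px,bay(wray(px,o,.076)).round(1))
E
```

```text
t 5.0 bay [-29.7  38.3] w [0.4874 0.1355 0.135 ] jaw 6.5 F [-0.2  0.1  0.2]
0.135 [[317. 314.]]
0.076 [[317. 264.]]
0.05 [[318. 249.]]
jamb corner [[261. 212.]
 [496. 215.]]
(262, 290) [-46.9  71.8]
(250, 330) [-75.9  81.5]
(540, 228) [  -6.4 -104.3]
(500, 222) [ -3.1 -73. ]
```

Request:
{"op": "move_arm", "data": {"rows": [{"dx":0,"dy":0,"dz":-40,"ax":0,"ay":0,"az":0,"grip":0},{"dx":0,"dy":0,"dz":-35,"ax":0,"ay":0,"az":0,"grip":0},{"dx":0,"dy":0,"dz":-10,"ax":0,"ay":0,"az":0,"grip":0},{"dx":0,"dy":0,"dz":0,"ax":0,"ay":0,"az":0,"grip":0}]}}

```text
time_s: 5.4
eef_pos: [0.4871, 0.134, 0.05]
eef_rot: [[-0.003, -0.11, 0.994], [-0.001, 0.994, 0.11], [-1.0, -0.001, -0.003]]
force: [0.3, 0.2, 0.3]
finger_gap: 0.0
```

```bash
python3 - <<'E'
from h import *
o=st()
# arc of TCP: contact on inner face at s=150, tool offset n=6+15
p=tow((-29.7,38.3))
for th in np.arange(.3,1.86,.1):
    s,n=152,20
    q=tow((-12-s*np.sin(th)+n*np.cos(th),-105+s*np.cos(th)+n*np.sin(th)))
    print(round(th,2),(q*1000).round(),((q-p)*1000).round(),np.hypot(*q).round(3));p=q
E
```

```text
t 5.4 bay [-31.2  38.7] w [0.4871 0.134  0.05  ] jaw 6.3 F [0.3 0.2 0.3]
0.3 [481. 127.] [-7. -9.] 0.497
0.4 [486. 112.] [  5. -14.] 0.498
0.5 [492.  98.] [  6. -14.] 0.502
0.6 [500.  85.] [  8. -13.] 0.507
0.7 [509.  73.] [  9. -12.] 0.514
0.8 [519.  61.] [ 10. -11.] 0.523
0.9 [530.  51.] [ 11. -10.] 0.533
1.0 [543.  42.] [12. -9.] 0.544
1.1 [556.  34.] [13. -8.] 0.557
1.2 [570.  27.] [14. -7.] 0.57
1.3 [584.  22.] [14. -5.] 0.585
1.4 [599.  19.] [15. -4.] 0.599
1.5 [614.  16.] [15. -2.] 0.614
1.6 [629.  16.] [15. -1.] 0.63
1.7 [645.  17.] [15.  1.] 0.645
1.8 [660.  19.] [15.  2.] 0.66
```

Request:
{"op": "move_arm", "data": {"rows": [{"dx":0,"dy":-11,"dz":0,"ax":0,"ay":0,"az":0,"grip":0},{"dx":0,"dy":-11,"dz":0,"ax":0,"ay":0,"az":0,"grip":0},{"dx":6,"dy":-14,"dz":0,"ax":0,"ay":0,"az":0,"grip":0},{"dx":8,"dy":-13,"dz":0,"ax":0,"ay":0,"az":0,"grip":0},{"dx":9,"dy":-12,"dz":0,"ax":0,"ay":0,"az":0,"grip":0}]}}

```text
time_s: 5.9
eef_pos: [0.5118, 0.0728, 0.0524]
eef_rot: [[0.002, -0.111, 0.994], [0.0, 0.994, 0.111], [-1.0, 0.0, 0.002]]
force: [-1.4, 0.1, 0.6]
finger_gap: -0.0003
```

Request:
{"op": "move_arm", "data": {"rows": [{"dx":10,"dy":-11,"dz":0,"ax":0,"ay":0,"az":0,"grip":0},{"dx":11,"dy":-10,"dz":0,"ax":0,"ay":0,"az":0,"grip":0},{"dx":12,"dy":-9,"dz":0,"ax":0,"ay":0,"az":0,"grip":0},{"dx":13,"dy":-8,"dz":0,"ax":0,"ay":0,"az":0,"grip":0},{"dx":14,"dy":-7,"dz":0,"ax":0,"ay":0,"az":0,"grip":0}]}}

```text
time_s: 6.4
eef_pos: [0.572, 0.0286, 0.0511]
eef_rot: [[-0.0, -0.112, 0.994], [-0.0, 0.994, 0.112], [-1.0, -0.0, -0.0]]
force: [-0.9, 0.1, -0.5]
finger_gap: -0.0002
```

```bash
python3 - <<'E'
from h import *
st();snap("wrist","w4.png")
E
```

```text
t 6.4 bay [-145.4  -33.8] w [0.572  0.0286 0.0511] jaw 6.4 F [-0.9  0.1 -0.5]
```

View pics/w4.png

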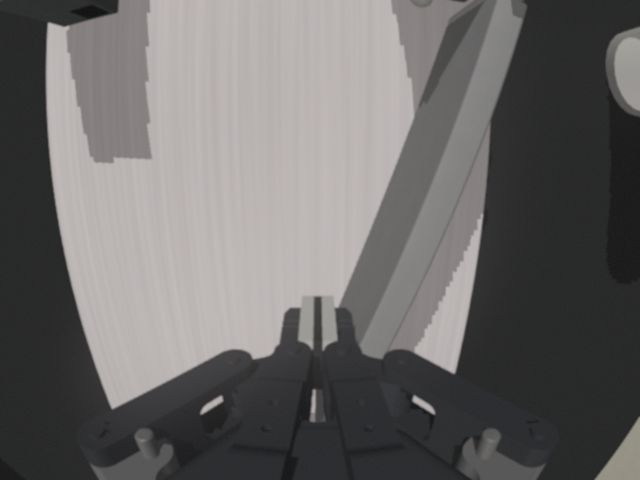

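The door now stands at about 1.2 rad and is following the finger, with the panel from (350,330) to (500,10). I continue the sweep.

Request:
{"op": "move_arm", "data": {"rows": [{"dx":14,"dy":-5,"dz":0,"ax":0,"ay":0,"az":0,"grip":0},{"dx":15,"dy":-4,"dz":0,"ax":0,"ay":0,"az":0,"grip":0},{"dx":15,"dy":-2,"dz":0,"ax":0,"ay":0,"az":0,"grip":0},{"dx":13,"dy":-1,"dz":0,"ax":0,"ay":0,"az":0,"grip":0},{"dx":12,"dy":0,"dz":0,"ax":0,"ay":0,"az":0,"grip":0}]}}

```text
time_s: 6.95
eef_pos: [0.6406, 0.0171, 0.0509]
eef_rot: [[-0.001, -0.112, 0.994], [-0.0, 0.994, 0.112], [-1.0, -0.0, -0.001]]
force: [-1.0, -0.0, 0.3]
finger_gap: 0.0
```

Request:
{"op": "move_arm", "data": {"rows": [{"dx":10,"dy":1,"dz":0,"ax":0,"ay":0,"az":0,"grip":0},{"dx":8,"dy":1,"dz":0,"ax":0,"ay":0,"az":0,"grip":0},{"dx":6,"dy":1,"dz":0,"ax":0,"ay":0,"az":0,"grip":0},{"dx":4,"dy":1,"dz":0,"ax":0,"ay":0,"az":0,"grip":0},{"dx":0,"dy":0,"dz":0,"ax":0,"ay":0,"az":0,"grip":0}]}}

```text
time_s: 7.45
eef_pos: [0.6685, 0.0217, 0.051]
eef_rot: [[0.0, -0.113, 0.994], [0.0, 0.994, 0.113], [-1.0, 0.0, 0.0]]
force: [0.1, -0.1, -0.6]
finger_gap: 0.0
```

```bash
python3 - <<'E'
from h import *
st();snap("wrist","w5.png")
E
```

```text
t 7.45 bay [-163.1 -128.8] w [0.6685 0.0217 0.051 ] jaw 6.5 F [ 0.1 -0.1 -0.6]
```

View pics/w5.png

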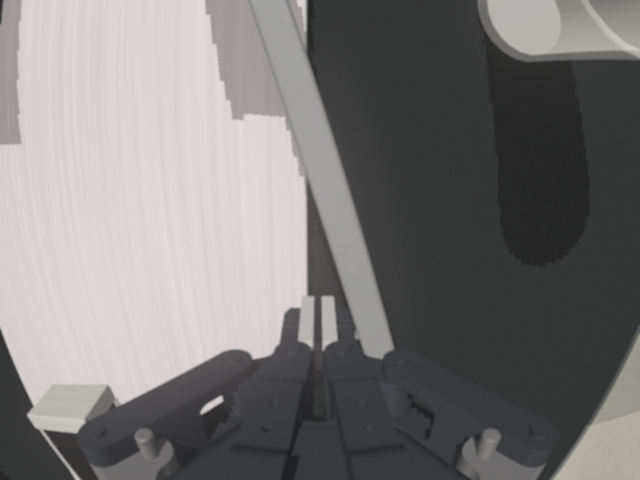

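Request:
{"op": "move_arm", "data": {"rows": [{"dx":-15,"dy":0,"dz":5,"ax":0,"ay":0,"az":0,"grip":0},{"dx":-20,"dy":-5,"dz":40,"ax":0,"ay":0,"az":0,"grip":0},{"dx":-15,"dy":-5,"dz":40,"ax":0,"ay":0,"az":0,"grip":0},{"dx":-18,"dy":-38,"dz":25,"ax":0,"ay":0,"az":3,"grip":1},{"dx":-18,"dy":-38,"dz":20,"ax":0,"ay":0,"az":3,"grip":1}]}}

```text
time_s: 8.0
eef_pos: [0.5817, -0.0646, 0.1831]
eef_rot: [[0.002, -0.22, 0.975], [0.0, 0.976, 0.22], [-1.0, -0.0, 0.002]]
force: [0.2, -1.3, 0.3]
finger_gap: 0.0282
```

Request:
{"op": "move_arm", "data": {"rows": [{"dx":-18,"dy":-40,"dz":10,"ax":0,"ay":0,"az":3,"grip":1},{"dx":-18,"dy":-40,"dz":10,"ax":0,"ay":0,"az":2,"grip":1},{"dx":-17,"dy":-36,"dz":0,"ax":0,"ay":0,"az":0,"grip":1},{"dx":0,"dy":0,"dz":0,"ax":0,"ay":0,"az":0,"grip":1},{"dx":0,"dy":0,"dz":0,"ax":0,"ay":0,"az":0,"grip":1}]}}

```text
time_s: 8.5
eef_pos: [0.5284, -0.1814, 0.2014]
eef_rot: [[0.0, -0.297, 0.955], [0.0, 0.955, 0.297], [-1.0, 0.0, 0.0]]
force: [0.5, -0.2, -0.8]
finger_gap: 0.085
```

```bash
python3 - <<'E'
from h import *
o=st();snap("wrist","w6.png");print(o["finger_gap"])
E
```

```text
t 8.5 bay [-349.2   33.2] w [ 0.5284 -0.1814  0.2014] jaw 17.3 F [ 0.5 -0.2 -0.8]
0.0850147238916828
```

View pics/w6.png

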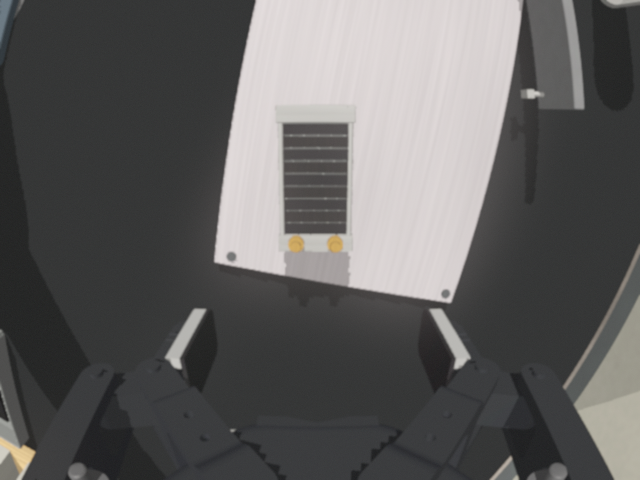

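```bash
python3 - <<'E'
from h import *
o=st()
P={k:wray(k,o,.052)for k in[(276,106),(354,106),(279,237),(352,237)]}
P=list(P.values())
for p in P:print((p*1000).round(1),bay(p).round(1))
print(np.linalg.norm(P[0]-P[1]),np.linalg.norm(P[0]-P[2]))
# plate rear corners
for px in((216,263),(451,302)):print(bay(wray(px,o,.012)).round(1))
# model-predicted
s=np.array([.5197,-.1489]);a=np.radians(107.4);R=np.array([[np.cos(a),-np.sin(a)],[np.sin(a),np.cos(a)]])
for l in((.06,.031),(.06,-.031),(-.06,.031),(-.06,-.031)):
    q=s+R@l;print(l,wproj(np.r_[q,.052],o).round(),wproj(np.r_[q,.012],o).round())
E
```

```text
t 8.55 bay [-348.    32.4] w [ 0.529  -0.1801  0.2011] jaw 17.4 F [-0.3  0.4  0.7]
[ 470.5 -100.    52. ] [-261.8   81.6]
[527.8 -82.1  52. ] [-250.4   22.6]
[ 502.5 -201.2   52. ] [-366.    61.1]
[ 560.  -183.1   52. ] [-354.4    1.9]
0.06008965577958925 0.10612628586791341
[-417.8  120.4]
[-415.8 -124.1]
(0.06, 0.031) [[278. 108.]] [[283. 109.]]
(0.06, -0.031) [[358. 108.]] [[353. 109.]]
(-0.06, 0.031) [[281. 254.]] [[285. 239.]]
(-0.06, -0.031) [[355. 254.]] [[351. 240.]]
```

Request:
{"op": "move_arm", "data": {"rows": [{"dx":0,"dy":0,"dz":-45,"ax":0,"ay":0,"az":0,"grip":1},{"dx":0,"dy":0,"dz":-45,"ax":0,"ay":0,"az":0,"grip":1},{"dx":0,"dy":0,"dz":-45,"ax":0,"ay":0,"az":0,"grip":1},{"dx":0,"dy":0,"dz":-30,"ax":0,"ay":0,"az":0,"grip":1},{"dx":0,"dy":0,"dz":-15,"ax":0,"ay":0,"az":0,"grip":1}]}}

```text
time_s: 9.05
eef_pos: [0.5282, -0.178, 0.0179]
eef_rot: [[-0.004, -0.302, 0.953], [0.002, 0.953, 0.302], [-1.0, 0.003, -0.003]]
force: [-0.3, -1.0, 1.0]
finger_gap: 0.0852
```

Request:
{"op": "move_arm", "data": {"squeeze": 40, "rows": [{"dx":0,"dy":0,"dz":0,"ax":0,"ay":0,"az":0,"grip":1},{"dx":0,"dy":0,"dz":0,"ax":0,"ay":0,"az":0,"grip":0.5},{"dx":0,"dy":0,"dz":0,"ax":0,"ay":0,"az":0,"grip":0.5},{"dx":0,"dy":0,"dz":0,"ax":0,"ay":0,"az":0,"grip":0.5}]}}

```text
time_s: 9.45
eef_pos: [0.5294, -0.1804, 0.0223]
eef_rot: [[0.001, -0.3, 0.954], [-0.0, 0.954, 0.3], [-1.0, -0.001, 0.001]]
force: [-1.5, 1.4, 3.9]
finger_gap: 0.0613
```

```bash
python3 - <<'E'
from h import *
o=st();snap("wrist","w7.png");print(o["finger_gap"])
E
```

```text
t 9.45 bay [-348.4   32. ] w [ 0.5294 -0.1804  0.0223] jaw 17.5 F [-1.5  1.4  3.9]
0.06131038239277419
```

View pics/w7.png

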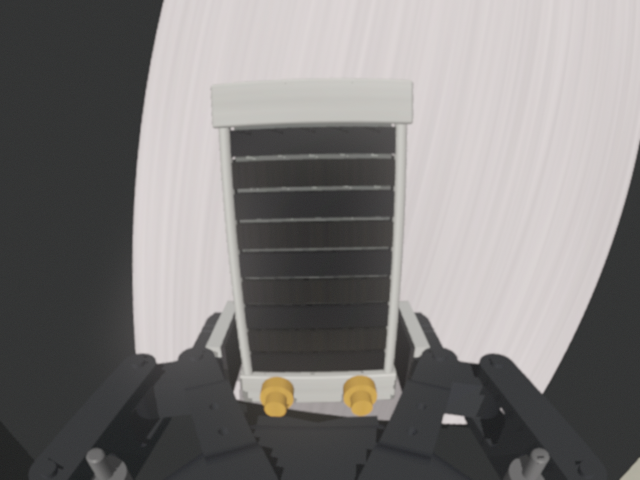

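Request:
{"op": "move_arm", "data": {"squeeze": 50, "rows": [{"dx":0,"dy":10,"dz":0,"ax":0,"ay":0,"az":-1,"grip":0.5},{"dx":1,"dy":20,"dz":0,"ax":0,"ay":0,"az":-2.5,"grip":0.5},{"dx":1,"dy":25,"dz":0,"ax":0,"ay":0,"az":-2.5,"grip":0.5},{"dx":1,"dy":25,"dz":0,"ax":0,"ay":0,"az":-2.5,"grip":0.5},{"dx":1,"dy":25,"dz":0,"ax":0,"ay":0,"az":-2.5,"grip":0.5}]}}

```text
time_s: 10.0
eef_pos: [0.5344, -0.0767, 0.0224]
eef_rot: [[0.004, -0.108, 0.994], [-0.002, 0.994, 0.108], [-1.0, -0.003, 0.003]]
force: [0.3, -7.6, 6.8]
finger_gap: 0.0611
```

Request:
{"op": "move_arm", "data": {"rows": [{"dx":2,"dy":25,"dz":0,"ax":0,"ay":0,"az":0,"grip":0.5},{"dx":2,"dy":25,"dz":0,"ax":0,"ay":0,"az":0,"grip":0.5},{"dx":2,"dy":25,"dz":0,"ax":0,"ay":0,"az":0,"grip":0.5},{"dx":2,"dy":20,"dz":0,"ax":0,"ay":0,"az":0,"grip":0.5},{"dx":0,"dy":0,"dz":0,"ax":0,"ay":0,"az":0,"grip":0.5}]}}

```text
time_s: 10.5
eef_pos: [0.5426, 0.0227, 0.0224]
eef_rot: [[0.003, -0.115, 0.993], [0.002, 0.993, 0.115], [-1.0, 0.001, 0.003]]
force: [-0.2, 6.2, 8.1]
finger_gap: 0.0612
```

```bash
python3 - <<'E'
from h import *
o=st();snap("wrist","w8.png");print(o["finger_gap"])
E
```

```text
t 10.5 bay [-148.    -3.8] w [0.5426 0.0227 0.0224] jaw 6.6 F [-0.2  6.2  8.1]
0.06121255081287443
```

View pics/w8.png

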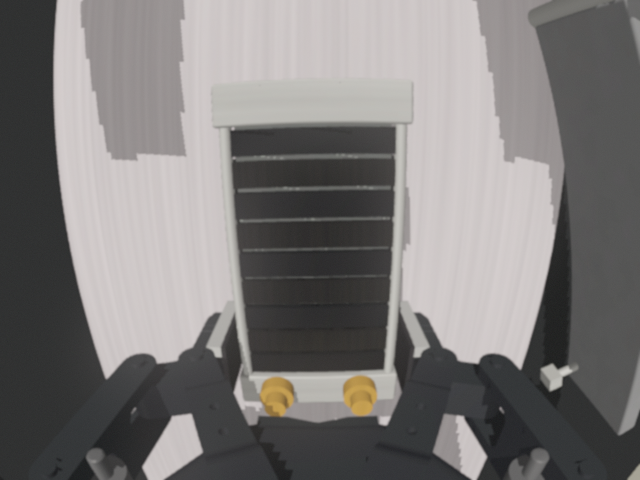

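```bash
python3 - <<'E'
from h import *
o=st()
print(bay(wray((622,435),o,.076)),bay(wray((555,375),o,.032)),bay(wray((533,15),o,.076)))
E
```

```text
t 10.55 bay [-148.    -3.8] w [0.5426 0.0227 0.0224] jaw 6.6 F [0.5 6.1 8.4]
[-201.50271666 -160.87093077] [-187.50956098 -133.15325273] [-33.51968685 -60.40555264]
```

Request:
{"op": "move_arm", "data": {"rows": [{"dx":1,"dy":25,"dz":0,"ax":0,"ay":0,"az":0,"grip":0.5},{"dx":0,"dy":25,"dz":0,"ax":0,"ay":0,"az":0,"grip":0.5},{"dx":0,"dy":25,"dz":0,"ax":0,"ay":0,"az":0,"grip":0.5},{"dx":0,"dy":25,"dz":0,"ax":0,"ay":0,"az":0,"grip":0.5},{"dx":0,"dy":20,"dz":0,"ax":0,"ay":0,"az":0,"grip":0.5}]}}

```text
time_s: 11.05
eef_pos: [0.5431, 0.1391, 0.0224]
eef_rot: [[0.003, -0.111, 0.994], [-0.001, 0.994, 0.111], [-1.0, -0.002, 0.003]]
force: [0.6, -9.0, 8.8]
finger_gap: 0.0611
```

Request:
{"op": "move_arm", "data": {"rows": [{"dx":0,"dy":0,"dz":0,"ax":0,"ay":0,"az":0,"grip":0.5},{"dx":0,"dy":0,"dz":0,"ax":0,"ay":0,"az":0,"grip":0.5}]}}

```text
time_s: 11.25
eef_pos: [0.5431, 0.1429, 0.0224]
eef_rot: [[0.003, -0.114, 0.993], [0.003, 0.993, 0.114], [-1.0, 0.003, 0.003]]
force: [-0.2, 6.6, 7.9]
finger_gap: 0.0605
```

```bash
python3 - <<'E'
from h import *
o=st();snap("wrist","w9.png");print(o["finger_gap"])
B=lambda x,y,z:np.r_[tow((x,y)),z]
print(wproj([B(1,70,.075),B(1,-70,.075),B(30,70,.075),B(30,-70,.075)],o).round())
E
```

```text
t 11.25 bay [-28.6 -17.9] w [0.5431 0.1429 0.0224] jaw 6.6 F [-0.2  6.6  7.9]
0.060528043866062566
[[ 54. 302.]
 [492. 309.]
 [ 35. 217.]
 [509. 215.]]
```

View pics/w9.png

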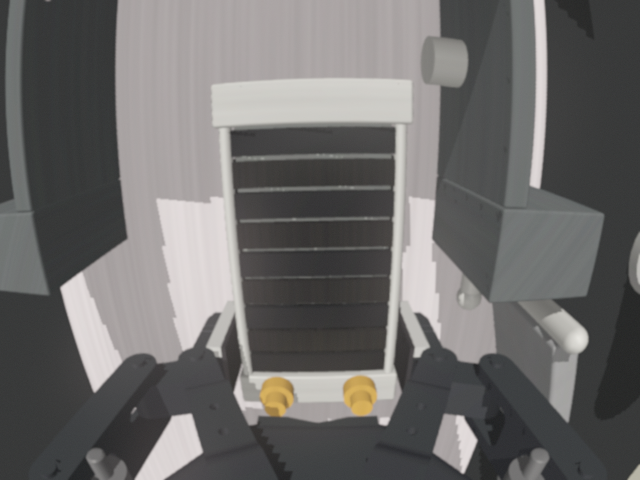

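Request:
{"op": "move_arm", "data": {"rows": [{"dx":0,"dy":0,"dz":0,"ax":0,"ay":0,"az":0,"grip":0.86},{"dx":0,"dy":0,"dz":0,"ax":0,"ay":0,"az":0,"grip":0.86},{"dx":0,"dy":0,"dz":20,"ax":0,"ay":0,"az":0,"grip":0.86},{"dx":0,"dy":0,"dz":30,"ax":0,"ay":0,"az":0,"grip":0.86},{"dx":0,"dy":0,"dz":30,"ax":0,"ay":0,"az":0,"grip":0.86}]}}

```text
time_s: 11.8
eef_pos: [0.5417, 0.1389, 0.1017]
eef_rot: [[-0.001, -0.111, 0.994], [-0.001, 0.994, 0.111], [-1.0, -0.001, -0.001]]
force: [1.0, 0.0, 0.3]
finger_gap: 0.0733
```

Request:
{"op": "move_arm", "data": {"rows": [{"dx":3,"dy":-28,"dz":0,"ax":0,"ay":0,"az":0,"grip":0},{"dx":3,"dy":-28,"dz":0,"ax":0,"ay":0,"az":0,"grip":0},{"dx":0,"dy":0,"dz":0,"ax":0,"ay":0,"az":0,"grip":0},{"dx":0,"dy":0,"dz":0,"ax":0,"ay":0,"az":0,"grip":0},{"dx":0,"dy":0,"dz":0,"ax":0,"ay":0,"az":0,"grip":0}]}}

```text
time_s: 12.3
eef_pos: [0.5479, 0.0843, 0.1009]
eef_rot: [[-0.0, -0.113, 0.994], [0.0, 0.994, 0.113], [-1.0, 0.001, -0.0]]
force: [-0.1, 0.7, 0.4]
finger_gap: 0.0008
```

```bash
python3 - <<'E'
from h import *
o=st();snap("wrist","w10.png");print(o["finger_gap"])
E
```

```text
t 12.3 bay [-87.4 -16.1] w [0.5479 0.0843 0.1009] jaw 6.5 F [-0.1  0.7  0.4]
0.0008270551493179172
```

View pics/w10.png

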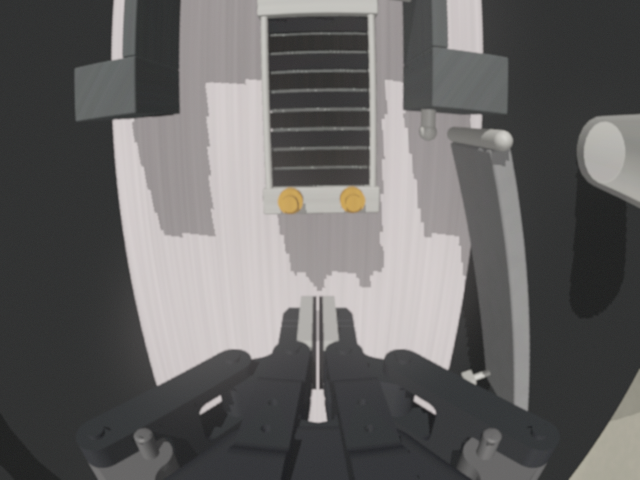

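```bash
python3 - <<'E'
from h import *
o=st()
for px in((264,190),(378,187)):print(bay(wray(px,o,.052)).round(1))
for px in((264,213),(378,212)):print("rear",bay(wray(px,o,.052)).round(1),bay(wray(px,o,.012)).round(1))
B=lambda x,y,z:np.r_[tow((x,y)),z]
print(wproj([B(1,70,.075),B(1,-70,.075)],o).round())
E
```

```text
t 12.35 bay [-87.2 -16.1] w [0.5479 0.0845 0.1009] jaw 6.5 F [0.1 0.5 0.5]
[-41.5  11.9]
[-39.7 -47.9]
rear [-54.   12.4] [-64.   18.3]
rear [-53.3 -48.5] [-63.1 -55.2]
[[138. 116.]
 [435. 111.]]
```

Request:
{"op": "move_arm", "data": {"rows": [{"dx":2,"dy":0,"dz":-35,"ax":0,"ay":0,"az":0,"grip":0},{"dx":0,"dy":0,"dz":-31,"ax":0,"ay":0,"az":0,"grip":0},{"dx":-1,"dy":10,"dz":0,"ax":0,"ay":0,"az":0,"grip":0},{"dx":-1,"dy":9,"dz":0,"ax":0,"ay":0,"az":0,"grip":0},{"dx":-1,"dy":8,"dz":0,"ax":0,"ay":0,"az":0,"grip":0}]}}

```text
time_s: 12.85
eef_pos: [0.5476, 0.1117, 0.0363]
eef_rot: [[0.001, -0.113, 0.994], [0.0, 0.994, 0.113], [-1.0, 0.0, 0.001]]
force: [0.5, -2.2, -0.3]
finger_gap: 0.0
```

Request:
{"op": "move_arm", "data": {"rows": [{"dx":-1,"dy":9,"dz":0,"ax":0,"ay":0,"az":0,"grip":0},{"dx":-1,"dy":9,"dz":0,"ax":0,"ay":0,"az":0,"grip":0},{"dx":-1,"dy":9,"dz":0,"ax":0,"ay":0,"az":0,"grip":0},{"dx":-1,"dy":9,"dz":0,"ax":0,"ay":0,"az":0,"grip":0},{"dx":-1,"dy":6,"dz":0,"ax":0,"ay":0,"az":0,"grip":0}]}}

```text
time_s: 13.35
eef_pos: [0.5429, 0.1524, 0.0362]
eef_rot: [[0.002, -0.112, 0.994], [-0.001, 0.994, 0.112], [-1.0, -0.001, 0.002]]
force: [0.7, -6.2, 4.5]
finger_gap: 0.0001
```

```bash
python3 - <<'E'
from h import *
o=st();snap("wrist","w11.png")
E
```

```text
t 13.35 bay [-19.1 -18.8] w [0.5429 0.1524 0.0362] jaw 6.4 F [ 0.7 -6.2  4.5]
```

View pics/w11.png

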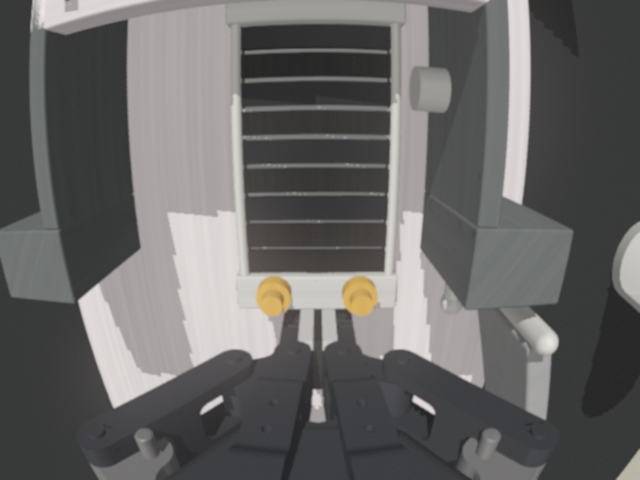

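Request:
{"op": "move_arm", "data": {"rows": [{"dx":-1,"dy":5,"dz":0,"ax":0,"ay":0,"az":0,"grip":0},{"dx":0,"dy":5,"dz":0,"ax":0,"ay":0,"az":0,"grip":0},{"dx":-1,"dy":5,"dz":0,"ax":0,"ay":0,"az":0,"grip":0},{"dx":0,"dy":2,"dz":0,"ax":0,"ay":0,"az":0,"grip":0}]}}

```text
time_s: 13.8
eef_pos: [0.5408, 0.1688, 0.036]
eef_rot: [[0.002, -0.111, 0.994], [-0.001, 0.994, 0.111], [-1.0, -0.001, 0.002]]
force: [0.5, -7.2, 4.7]
finger_gap: 0.0001
```

Request:
{"op": "move_arm", "data": {"rows": [{"dx":0,"dy":2,"dz":0,"ax":0,"ay":0,"az":0,"grip":0},{"dx":0,"dy":2,"dz":0,"ax":0,"ay":0,"az":0,"grip":0},{"dx":0,"dy":0,"dz":0,"ax":0,"ay":0,"az":0,"grip":0}]}}

```text
time_s: 14.1
eef_pos: [0.5408, 0.1727, 0.036]
eef_rot: [[0.002, -0.111, 0.994], [-0.001, 0.994, 0.111], [-1.0, -0.001, 0.002]]
force: [1.1, -5.4, 4.7]
finger_gap: 0.0004
```

Request:
{"op": "move_arm", "data": {"rows": [{"dx":0,"dy":2,"dz":0,"ax":0,"ay":0,"az":0,"grip":0},{"dx":0,"dy":0,"dz":0,"ax":0,"ay":0,"az":0,"grip":0}]}}

```text
time_s: 14.3
eef_pos: [0.5408, 0.1748, 0.036]
eef_rot: [[0.002, -0.111, 0.994], [-0.001, 0.994, 0.111], [-1.0, -0.001, 0.002]]
force: [0.7, -4.9, 5.6]
finger_gap: 0.0001
```

Request:
{"op": "move_arm", "data": {"rows": [{"dx":0,"dy":2,"dz":0,"ax":0,"ay":0,"az":0,"grip":0},{"dx":0,"dy":0,"dz":0,"ax":0,"ay":0,"az":0,"grip":0}]}}

```text
time_s: 14.5
eef_pos: [0.5407, 0.1767, 0.036]
eef_rot: [[0.001, -0.111, 0.994], [-0.001, 0.994, 0.111], [-1.0, -0.001, 0.001]]
force: [1.4, -5.5, 4.7]
finger_gap: 0.0001
```

Request:
{"op": "move_arm", "data": {"rows": [{"dx":0,"dy":2,"dz":0,"ax":0,"ay":0,"az":0,"grip":0},{"dx":0,"dy":0,"dz":0,"ax":0,"ay":0,"az":0,"grip":0}]}}

```text
time_s: 14.7
eef_pos: [0.5407, 0.177, 0.036]
eef_rot: [[0.001, -0.11, 0.994], [-0.002, 0.994, 0.11], [-1.0, -0.003, 0.001]]
force: [0.5, -11.2, 5.8]
finger_gap: 0.0
```

```bash
python3 - <<'E'
from h import *
o=st();snap("wrist","w12.png")
E
```

```text
t 14.7 bay [  5.5 -19.3] w [0.5407 0.177  0.036 ] jaw 6.3 F [  0.5 -11.2   5.8]
```

View pics/w12.png

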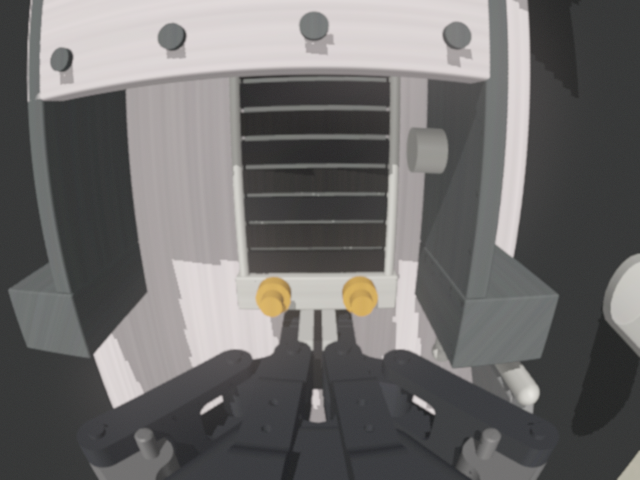

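```bash
python3 - <<'E'
from h import *
m=camera_model("wrist");T=np.array(m["mount"]);K=np.array(m["camera_matrix"])
for px in((302,300),(284,312),(290,345),(235,355),(220,352),(85,420),(95,440)):
    d=(np.array(px,float)-K[:2,2])/K[0,0];r=np.hypot(*d);v=np.r_[np.sin(r)*d/r,np.cos(r)]
    v=T[:3,:3]@v;p=T[:3,3]
    for yp in(0.011,0,):
        q=p+v*(yp-p[1])/v[1];print(px,yp,(q*1000).round())
E
```

```text
(302, 300) 0.011 [-8. 11. -6.]
(302, 300) 0 [14. -0. -7.]
(284, 312) 0.011 [-18.  11. -13.]
(284, 312) 0 [  2.   0. -15.]
(290, 345) 0.011 [-40.  11.  -9.]
(290, 345) 0 [-24.   0. -10.]
(235, 355) 0.011 [-47.  11. -26.]
(235, 355) 0 [-32.   0. -30.]
(220, 352) 0.011 [-46.  11. -31.]
(220, 352) 0 [-30.   0. -36.]
(85, 420) 0.011 [-83.  11. -62.]
(85, 420) 0 [-74.   0. -72.]
(95, 440) 0.011 [-90.  11. -56.]
(95, 440) 0 [-81.   0. -64.]
```

Request:
{"op": "move_arm", "data": {"rows": [{"dx":0,"dy":-6,"dz":0,"ax":0,"ay":0,"az":0,"grip":0},{"dx":0,"dy":0,"dz":40,"ax":0,"ay":0,"az":0,"grip":0},{"dx":0,"dy":0,"dz":40,"ax":0,"ay":0,"az":0,"grip":0},{"dx":-29,"dy":35,"dz":10,"ax":0,"ay":0,"az":0,"grip":0},{"dx":-29,"dy":35,"dz":0,"ax":0,"ay":0,"az":0,"grip":0}]}}

```text
time_s: 15.25
eef_pos: [0.483, 0.2445, 0.1276]
eef_rot: [[0.004, -0.11, 0.994], [0.003, 0.994, 0.11], [-1.0, 0.003, 0.004]]
force: [0.5, 1.8, -0.2]
finger_gap: 0.0
```

Request:
{"op": "move_arm", "data": {"rows": [{"dx":0,"dy":0,"dz":0,"ax":0,"ay":0,"az":0,"grip":0},{"dx":0,"dy":0,"dz":0,"ax":0,"ay":0,"az":0,"grip":0},{"dx":0,"dy":0,"dz":0,"ax":0,"ay":0,"az":0,"grip":0}]}}

```text
time_s: 15.55
eef_pos: [0.4824, 0.2431, 0.1253]
eef_rot: [[0.0, -0.112, 0.994], [0.0, 0.994, 0.112], [-1.0, 0.0, 0.0]]
force: [0.6, -0.9, 0.6]
finger_gap: 0.0003
```

```bash
python3 - <<'E'
from h import *
o=st();snap("wrist","w13.png")
B=lambda x,y,z:np.r_[tow((x,y)),z]
print(wproj([B(100,-70,.075),B(100,70,.075),B(75,12,.052),B(30,70,.075),B(30,-70,.075)],o).round())
E
```

```text
t 15.55 bay [77.8 31.2] w [0.4824 0.2431 0.1253] jaw 6.4 F [ 0.6 -0.9  0.6]
[[490. 233.]
 [246. 232.]
 [348. 260.]
 [255. 340.]
 [472. 335.]]
```

View pics/w13.png

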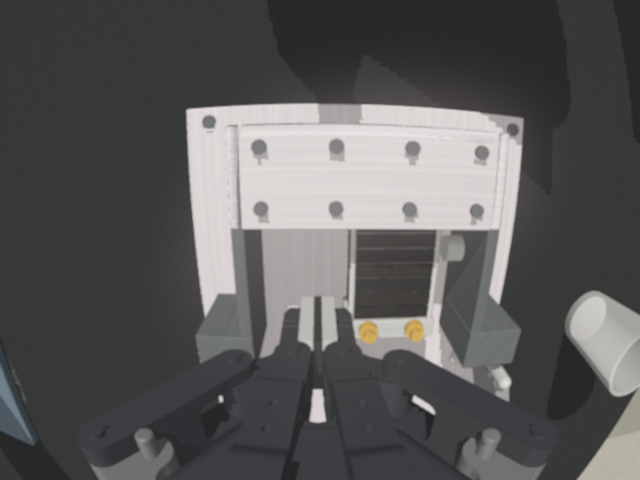

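Request:
{"op": "move_arm", "data": {"rows": [{"dx":0,"dy":-4,"dz":-30,"ax":0,"ay":0,"az":0,"grip":0},{"dx":0,"dy":0,"dz":-30,"ax":0,"ay":0,"az":0,"grip":0},{"dx":0,"dy":0,"dz":-26,"ax":0,"ay":0,"az":0,"grip":0},{"dx":0,"dy":0,"dz":0,"ax":0,"ay":0,"az":0,"grip":0}]}}

```text
time_s: 16.0
eef_pos: [0.481, 0.2375, 0.0364]
eef_rot: [[-0.004, -0.11, 0.994], [-0.003, 0.994, 0.11], [-1.0, -0.002, -0.005]]
force: [0.5, -0.1, -0.3]
finger_gap: 0.0003
```

Request:
{"op": "move_arm", "data": {"rows": [{"dx":3,"dy":0,"dz":0,"ax":0,"ay":0,"az":0,"grip":0},{"dx":3,"dy":0,"dz":0,"ax":0,"ay":0,"az":0,"grip":0},{"dx":2,"dy":1,"dz":0,"ax":0,"ay":0,"az":0,"grip":0},{"dx":0,"dy":0,"dz":0,"ax":0,"ay":0,"az":0,"grip":0}]}}

```text
time_s: 16.4
eef_pos: [0.4894, 0.2395, 0.0399]
eef_rot: [[-0.001, -0.112, 0.994], [-0.001, 0.994, 0.112], [-1.0, -0.0, -0.002]]
force: [-4.8, -4.7, 1.2]
finger_gap: 0.0002
```

Request:
{"op": "move_arm", "data": {"rows": [{"dx":2,"dy":0,"dz":0,"ax":0,"ay":0,"az":0,"grip":0},{"dx":2,"dy":0,"dz":0,"ax":0,"ay":0,"az":0,"grip":0},{"dx":0,"dy":0,"dz":0,"ax":0,"ay":0,"az":0,"grip":0}]}}

```text
time_s: 16.7
eef_pos: [0.4928, 0.2399, 0.0399]
eef_rot: [[-0.002, -0.112, 0.994], [-0.0, 0.994, 0.112], [-1.0, -0.0, -0.002]]
force: [-7.3, -3.7, 3.5]
finger_gap: 0.0002
```

```bash
python3 - <<'E'
from h import *
o=st();snap("wrist","w14.png")
E
```

```text
t 16.7 bay [73.4 21.2] w [0.4928 0.2399 0.0399] jaw 6.4 F [-7.3 -3.7  3.5]
```

View pics/w14.png

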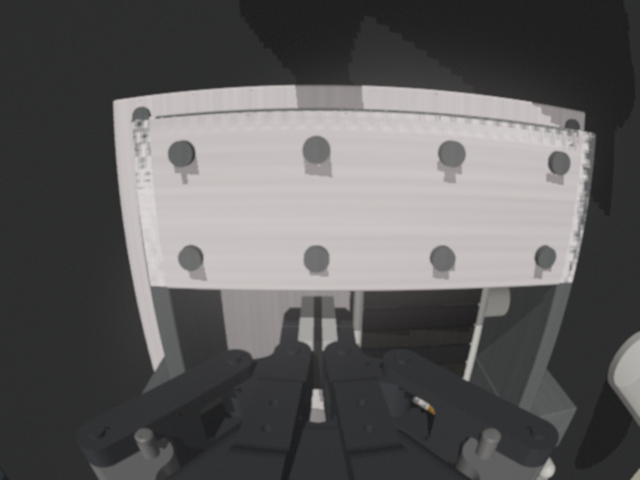

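Request:
{"op": "move_arm", "data": {"rows": [{"dx":2,"dy":0,"dz":0,"ax":0,"ay":0,"az":0,"grip":0},{"dx":0,"dy":0,"dz":0,"ax":0,"ay":0,"az":0,"grip":0}]}}

```text
time_s: 16.95
eef_pos: [0.495, 0.2401, 0.0399]
eef_rot: [[-0.002, -0.112, 0.994], [-0.0, 0.994, 0.112], [-1.0, 0.0, -0.002]]
force: [-5.5, -1.6, 1.8]
finger_gap: 0.0003
```

Request:
{"op": "move_arm", "data": {"rows": [{"dx":2,"dy":0,"dz":0,"ax":0,"ay":0,"az":0,"grip":0},{"dx":0,"dy":0,"dz":0,"ax":0,"ay":0,"az":0,"grip":0}]}}

```text
time_s: 17.15
eef_pos: [0.4954, 0.24, 0.0398]
eef_rot: [[-0.005, -0.113, 0.994], [-0.0, 0.994, 0.113], [-1.0, 0.0, -0.005]]
force: [-11.4, -2.1, 7.2]
finger_gap: -0.0
```

Request:
{"op": "move_arm", "data": {"rows": [{"dx":-7,"dy":0,"dz":0,"ax":0,"ay":0,"az":0,"grip":0},{"dx":0,"dy":0,"dz":40,"ax":0,"ay":0,"az":0,"grip":0},{"dx":0,"dy":0,"dz":42,"ax":0,"ay":0,"az":0,"grip":0},{"dx":30,"dy":-39,"dz":3,"ax":0,"ay":0,"az":0,"grip":0},{"dx":31,"dy":-40,"dz":0,"ax":0,"ay":0,"az":0,"grip":0}]}}

```text
time_s: 17.65
eef_pos: [0.5534, 0.1641, 0.127]
eef_rot: [[0.005, -0.118, 0.993], [0.003, 0.993, 0.118], [-1.0, 0.002, 0.005]]
force: [0.4, -0.0, -0.8]
finger_gap: 0.0002
```

Request:
{"op": "move_arm", "data": {"rows": [{"dx":0,"dy":0,"dz":0,"ax":0,"ay":0,"az":0,"grip":0},{"dx":0,"dy":0,"dz":0,"ax":0,"ay":0,"az":0,"grip":0},{"dx":0,"dy":0,"dz":0,"ax":0,"ay":0,"az":0,"grip":0}]}}

```text
time_s: 17.95
eef_pos: [0.5514, 0.1629, 0.1244]
eef_rot: [[0.0, -0.113, 0.994], [0.001, 0.994, 0.113], [-1.0, 0.001, 0.0]]
force: [0.9, 0.7, 0.6]
finger_gap: 0.0001
```

```bash
python3 - <<'E'
from h import *
o=st();snap("wrist","w15.png")
E
```

```text
t 17.95 bay [ -9.7 -28.4] w [0.5514 0.1629 0.1244] jaw 6.5 F [0.9 0.7 0.6]
```

View pics/w15.png

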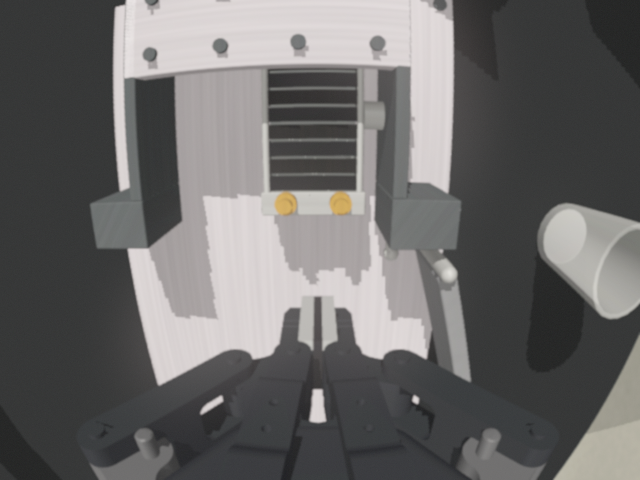

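Request:
{"op": "move_arm", "data": {"rows": [{"dx":-2,"dy":-3,"dz":-45,"ax":0,"ay":0,"az":0,"grip":0},{"dx":0,"dy":0,"dz":-43,"ax":0,"ay":0,"az":0,"grip":0},{"dx":0,"dy":0,"dz":0,"ax":0,"ay":0,"az":0,"grip":0},{"dx":-1,"dy":6,"dz":0,"ax":0,"ay":0,"az":0,"grip":0},{"dx":-1,"dy":6,"dz":0,"ax":0,"ay":0,"az":0,"grip":0}]}}

```text
time_s: 18.5
eef_pos: [0.5487, 0.172, 0.038]
eef_rot: [[0.002, -0.113, 0.994], [0.001, 0.994, 0.113], [-1.0, 0.001, 0.002]]
force: [-0.5, 0.4, 0.2]
finger_gap: -0.0
```

Request:
{"op": "move_arm", "data": {"rows": [{"dx":0,"dy":3,"dz":0,"ax":0,"ay":0,"az":0,"grip":0},{"dx":0,"dy":2,"dz":0,"ax":0,"ay":0,"az":0,"grip":0},{"dx":0,"dy":0,"dz":0,"ax":0,"ay":0,"az":0,"grip":0}]}}

```text
time_s: 18.8
eef_pos: [0.5481, 0.1767, 0.037]
eef_rot: [[0.001, -0.113, 0.994], [0.001, 0.994, 0.113], [-1.0, 0.001, 0.001]]
force: [-0.4, 0.1, -1.2]
finger_gap: 0.0001
```

Request:
{"op": "move_arm", "data": {"rows": [{"dx":0,"dy":2,"dz":0,"ax":0,"ay":0,"az":0,"grip":0},{"dx":0,"dy":0,"dz":0,"ax":0,"ay":0,"az":0,"grip":0}]}}

```text
time_s: 19.0
eef_pos: [0.5479, 0.1777, 0.0363]
eef_rot: [[0.0, -0.112, 0.994], [-0.0, 0.994, 0.112], [-1.0, -0.0, 0.0]]
force: [-0.2, 0.4, 0.7]
finger_gap: 0.0001
```

Request:
{"op": "move_arm", "data": {"rows": [{"dx":0,"dy":2,"dz":0,"ax":0,"ay":0,"az":0,"grip":0},{"dx":0,"dy":0,"dz":0,"ax":0,"ay":0,"az":0,"grip":0}]}}

```text
time_s: 19.2
eef_pos: [0.5479, 0.1778, 0.0363]
eef_rot: [[0.0, -0.11, 0.994], [-0.002, 0.994, 0.11], [-1.0, -0.002, -0.0]]
force: [-0.7, -6.2, 4.5]
finger_gap: -0.0003
```

Request:
{"op": "move_arm", "data": {"rows": [{"dx":0,"dy":2,"dz":0,"ax":0,"ay":0,"az":0,"grip":0},{"dx":0,"dy":1,"dz":0,"ax":0,"ay":0,"az":0,"grip":0},{"dx":0,"dy":0,"dz":0,"ax":0,"ay":0,"az":0,"grip":0}]}}

```text
time_s: 19.5
eef_pos: [0.5478, 0.1779, 0.0363]
eef_rot: [[-0.0, -0.108, 0.994], [-0.005, 0.994, 0.108], [-1.0, -0.005, -0.001]]
force: [-1.2, -15.6, 5.7]
finger_gap: -0.0001
```

```bash
python3 - <<'E'
from h import *
o=st();snap("wrist","w16.png");print(o["moment"].round(2))
E
```

```text
t 19.5 bay [  5.6 -26.5] w [0.5478 0.1779 0.0363] jaw 6.2 F [ -1.2 -15.6   5.7]
[-3.01  0.27  0.11]
```

View pics/w16.png

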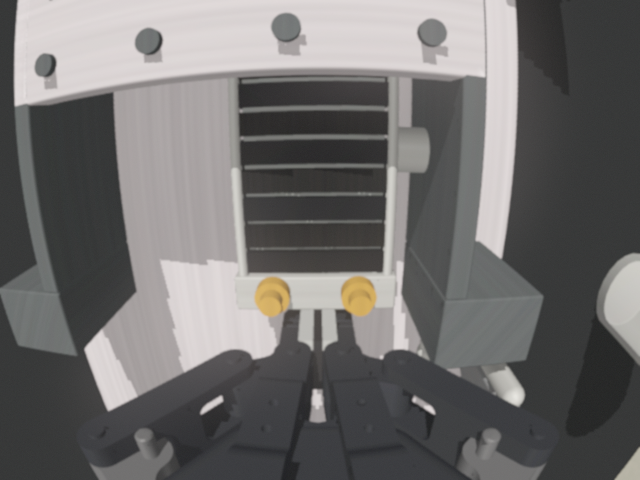

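Request:
{"op": "move_arm", "data": {"rows": [{"dx":0,"dy":-8,"dz":0,"ax":0,"ay":0,"az":0,"grip":0},{"dx":0,"dy":-5,"dz":35,"ax":0,"ay":0,"az":0,"grip":0},{"dx":0,"dy":0,"dz":45,"ax":0,"ay":0,"az":0,"grip":0},{"dx":0,"dy":0,"dz":20,"ax":0,"ay":0,"az":0,"grip":0},{"dx":0,"dy":0,"dz":0,"ax":0,"ay":0,"az":0,"grip":0}]}}

```text
time_s: 20.05
eef_pos: [0.5494, 0.1703, 0.1391]
eef_rot: [[0.005, -0.112, 0.994], [0.002, 0.994, 0.112], [-1.0, 0.002, 0.005]]
force: [0.1, 0.4, -0.3]
finger_gap: 0.0002
```

Request:
{"op": "move_arm", "data": {"rows": [{"dx":0,"dy":0,"dz":0,"ax":0,"ay":0,"az":0,"grip":0},{"dx":0,"dy":0,"dz":0,"ax":0,"ay":0,"az":0,"grip":0}]}}

```text
time_s: 20.25
eef_pos: [0.5469, 0.17, 0.1349]
eef_rot: [[-0.002, -0.113, 0.994], [-0.0, 0.994, 0.113], [-1.0, -0.0, -0.002]]
force: [-0.2, 0.4, -0.4]
finger_gap: -0.0
```

```bash
python3 - <<'E'
from h import *
import numpy as np
o=st()
a=get_image("wrist")[:,:,::-1];cv2.imwrite("pics/w17full.png",a)
cv2.imwrite("pics/w17.png",cv2.resize(a[60:240,220:420],None,fx=3.2,fy=3.2,interpolation=cv2.INTER_CUBIC))
B=lambda x,y,z:np.r_[tow((x,y)),z]
print("pred rear top corners",wproj([B(15,4,.052),B(15,-58,.052)],o).round(1),"at bridge edge",wproj([B(80,4,.052),B(80,-58,.052)],o).round(1))
print("jambs",wproj([B(1,70,.075),B(1,-70,.075)],o).round(1))
E
```

```text
t 20.25 bay [ -2.1 -24.7] w [0.5469 0.17   0.1349] jaw 6.5 F [-0.2  0.4 -0.4]
pred rear top corners [[272.2 224.6]
 [370.1 224.8]] at bridge edge [[269.7 120.6]
 [373.2 120.9]]
jambs [[164.3 257.2]
 [394.1 258.4]]
```

View pics/w17.png

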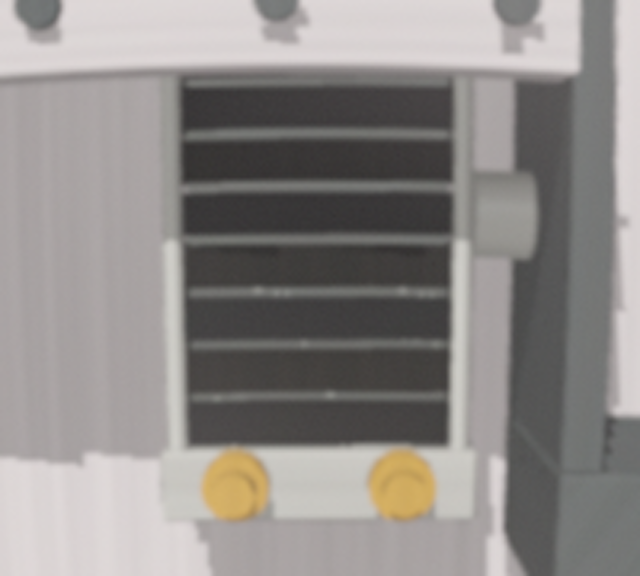

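View pics/w17full.png

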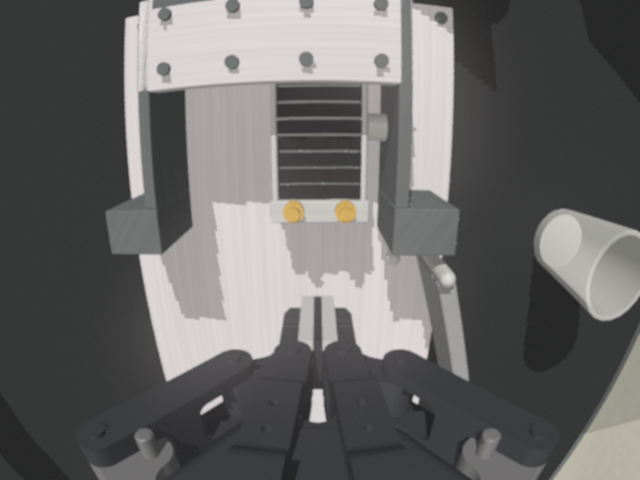

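Request:
{"op": "move_arm", "data": {"rows": [{"dx":-10,"dy":-30,"dz":40,"ax":0,"ay":0,"az":0,"grip":0},{"dx":-10,"dy":-40,"dz":20,"ax":0,"ay":0,"az":0,"grip":0},{"dx":-20,"dy":-40,"dz":10,"ax":0,"ay":0,"az":0,"grip":0},{"dx":-20,"dy":-40,"dz":0,"ax":0,"ay":0,"az":0,"grip":0},{"dx":0,"dy":-40,"dz":0,"ax":0,"ay":0,"az":0,"grip":0}]}}

```text
time_s: 20.8
eef_pos: [0.485, -0.0207, 0.2048]
eef_rot: [[-0.003, -0.112, 0.994], [0.001, 0.994, 0.112], [-1.0, 0.001, -0.002]]
force: [1.0, 0.2, -0.2]
finger_gap: 0.0004
```

Request:
{"op": "move_arm", "data": {"rows": [{"dx":0,"dy":0,"dz":0,"ax":0,"ay":0,"az":0,"grip":0},{"dx":0,"dy":0,"dz":0,"ax":0,"ay":0,"az":0,"grip":0},{"dx":0,"dy":0,"dz":0,"ax":0,"ay":0,"az":0,"grip":0}]}}

```text
time_s: 21.1
eef_pos: [0.4879, -0.0184, 0.2046]
eef_rot: [[-0.001, -0.113, 0.994], [0.0, 0.994, 0.113], [-1.0, 0.0, -0.001]]
force: [0.5, 0.4, -0.9]
finger_gap: 0.0002
```

```bash
python3 - <<'E'
from h import *
st()
a=get_image("top")[:,:,::-1];cv2.imwrite("pics/t18.png",a)
cv2.imwrite("pics/t18c.png",cv2.resize(a[215:335,190:300],None,fx=5,fy=5,interpolation=cv2.INTER_CUBIC))
snap("scene","s18.png")
b=cv2.imread("pics/top0.png")
d=cv2.absdiff(a,b).max(2)
for n,(x0,y0,x1,y1) in dict(bottle=(110,295,160,330),jar=(128,230,168,268),beaker=(232,174,268,210),wrench=(470,245,508,310)).items():
    print(n,(d[y0:y1,x0:x1]>30).mean().round(3))
B=lambda x,y,z:np.r_[tow((x,y)),z]
print(toL.__name__,[(5*(p-np.array([190,215])+.5)-.5).round() for p in proj("top",[B(15,4,.052),B(15,-58,.052),B(95,4,.052),B(95,-58,.052)])])
E
```

```text
t 21.1 bay [-182.7   55.1] w [ 0.4879 -0.0184  0.2046] jaw 6.5 F [ 0.5  0.4 -0.9]
bottle 0.0
jar 0.0
beaker 0.0
wrench 0.055
toL [array([310., 331.]), array([299., 222.]), array([169., 347.]), array([159., 238.])]
```

View pics/t18.png

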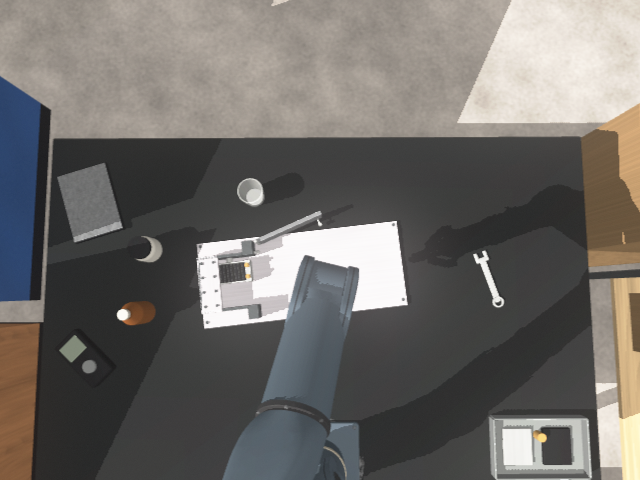

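View pics/t18c.png

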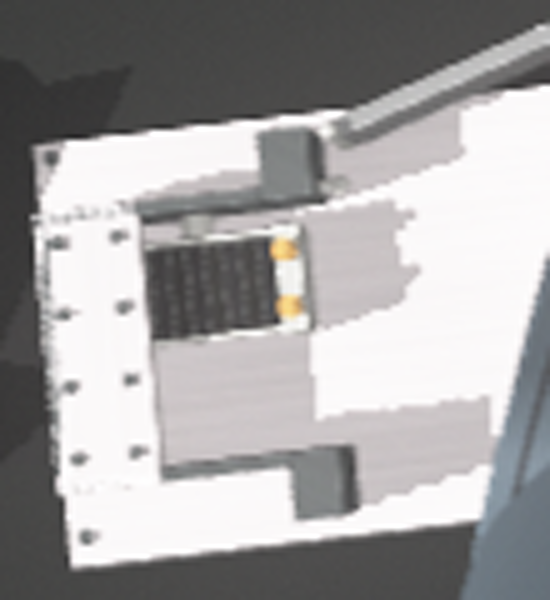

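View pics/s18.png

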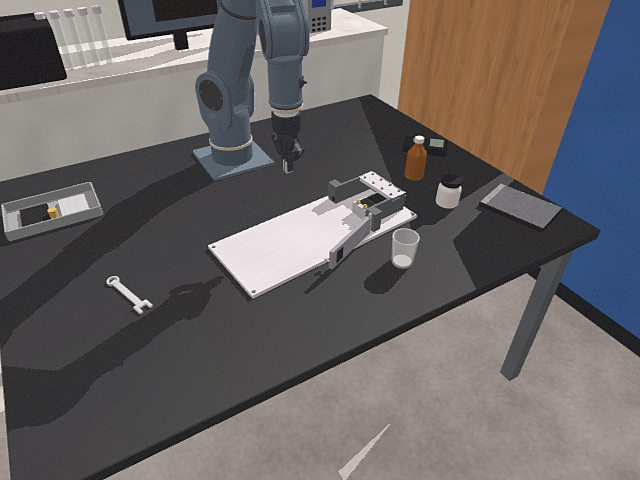

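```bash
python3 -c "
from cell import arm
print(arm.sign_off())"
```

```text
the job is handed in; nothing more can be done
None
```

The stack is seated under the bridge, the door is wide open and the job was handed in at about 21 s, well inside the 72 s limit.

**What I did**
- **Door:** I pressed the pad to its stop (about 14 N) and the door popped ajar. I then swung it open from inside to about 1.86 rad.
- **Stack:** I gripped it, squared it up and slid it in through the doorway. Then I pushed it to the rear stops, across to the side stop, and once more against the rear stops.

**Last checks**
- **Rear stops:** The final push met a firm stop at 15.6 N with almost no movement, at the same depth as the first rear contact.
- **Side stop:** The side push met a firm stop at 11 N. The wrist view showed no visible gap to the side stop.
- **Square:** The rear corners looked square, within about 1 mm of where they should be after allowing for the camera offset seen on the jambs.
- **Door:** The last pictures show it still wide open.
- **Bystanders:** The bottle, jar and beaker look unchanged in the pictures. The wrench area differed in about 5% of its pixels; I put this down to the arm's shadow, because the wrench appears in the same place.
- **Not seen directly:** The rear stop contacts are hidden under the bridge, so I judged them from force and position only.

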